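# Set out the next carving job and restock the sloped lane

## Task

Set the bench up for the next carving: slide the tall stone slab up out of the slotted rack and stand it on the ledge of the leaning rest, flat against its back and about in the middle, and set the two oldest cartons upright in the job tray, first the one at the front of the sloped lane, then the next. Load every new carton upright into the lane behind the old one that stays, which must end at the front stop. Leave the short slabs and everything else on the bench where they are, and do not let the tall slab fall over.

Things in the scene. Friction and masses are not known exactly. Their poses are not given: they have to be found in the camera images.
- lane: Wooden foot of the sloped stock lane, on the bench (z up). The lane on it is a slippery white channel, 52 mm wide inside, 250 mm long, open above and at its high rear end, falling 12 degrees to a front stop on the robot's side: cartons slide down it by themselves. Rails stand 14 mm, the stop 30 mm above the channel floor. Origin 17 mm below that of lane_bed.
- lane_bed: The lane's channel. Origin on its floor, mid-width, at the inner face of the front stop, 17 mm above the bench; x points up the slope to the rear, y across, z square to the floor (12 degrees off vertical). A carton against the stop has its origin at x = 27 mm, the next ones follow every 54 mm.
- old1: The oldest sealed cardboard carton of polishing points, at the front of the lane against the stop, standing on the lane floor with x up the lane: 54 mm long (its x) by 44 mm wide (its y) by 50 mm tall, 0.13 to 0.23 kg; origin at the centre of its underside, z up through the carton.
- old2: The second oldest carton, right behind the first in the lane: 54 mm long (its x) by 44 mm wide (its y) by 50 mm tall, 0.13 to 0.23 kg; origin at the centre of its underside, z up through the carton.
- old3: The youngest of the three cartons in the lane at the start, right behind the second: 54 mm long (its x) by 44 mm wide (its y) by 50 mm tall, 0.13 to 0.23 kg; origin at the centre of its underside, z up through the carton.
- new1: A newly delivered carton, alike, standing on the bench on the right of the lane, turned roughly a quarter turn to it (x about along y of the bench); two or three new cartons are there, the others absent. 54 mm long (its x) by 44 mm wide (its y) by 50 mm tall, 0.13 to 0.23 kg; origin at the centre of its underside, z up through the carton.
- new2: A newly delivered carton, alike, standing on the bench on the right of the lane, turned roughly a quarter turn to it (x about along y of the bench); two or three new cartons are there, the others absent. 54 mm long (its x) by 44 mm wide (its y) by 50 mm tall, 0.13 to 0.23 kg; origin at the centre of its underside, z up through the carton.
- new3: A newly delivered carton, alike, standing on the bench on the right of the lane, turned roughly a quarter turn to it (x about along y of the bench); two or three new cartons are there, the others absent. 54 mm long (its x) by 44 mm wide (its y) by 50 mm tall, 0.13 to 0.23 kg; origin at the centre of its underside, z up through the carton.
- rack: Slotted wooden rack, 152 mm (its x) by 100 mm, 45 mm high, with three slots across it at x = -45, 0 and 45 mm, each 16 mm wide and 35 mm deep (slot floor 10 mm above the bench), open at both ends. Origin at the centre of its underside, z up.
- slab: The tall slab of green stone, standing on edge in one of the rack's slots: 12 mm thick (its x), 90 mm wide (its y), 125 mm tall (its z), 0.39 kg; origin at the centre of its lower edge. It projects 90 mm above the rack.
- offcut1: One of two short slabs of the same stone in the other slots, 12 by 90 by 78 mm, origin at the centre of its lower edge; stays where it is.
- offcut2: The other short slab, alike; stays where it is.
- easel: Wooden base of the leaning rest, 130 (x) by 110 by 14 mm, flat on the bench; origin under its centre. The rest on it is a wooden back 100 mm wide, 75 mm high, 8 mm thick, that leans back 15 degrees towards the robot, with a ledge at its foot, 28 mm deep up to a lip 6 mm high.
- easel_rest: The leaning rest. Origin 22 mm above the bench on the ledge, mid-width, at the foot of the back's face; x points out of the face along the ledge (away from the robot, 15 degrees upward), y across, z up along the face. A slab standing on the ledge flat against the back has its origin at x = 6 mm, z = 0, and axes parallel to these (or turned half about z).
- tray: The job tray: a fixed grey plastic tray, 210 mm (its x) by 170 mm, walls 5 mm thick and 20 mm high, floor 5 mm thick. Origin at the centre of its underside, z up.
- spray: White spray bottle, 52 mm across and 170 mm tall, standing towards the far corner of the bench; origin under its base. Bystander.
- jar: Amber jar, 70 mm across and 75 mm tall, standing towards the far corner of the bench; origin under its base. Bystander.
- boulder: Rounded river stone, about 90 by 65 by 45 mm, towards the far left corner of the bench; origin under its centre. Bystander.
- driver: Screwdriver, 170 mm long, lying on the bench to the right of the jar; origin under its middle. Bystander.
- brush: Brush, 170 mm long, lying on the far side of the bench; origin under its middle. Bystander.

How it is judged:
On the way, in this order (a step that is already met when the one before it is completed fails the run):
1. the oldest carton stands in the tray (x of old1 in the frame of tray between -0.085 and 0.085 m and y of old1 in the frame of tray between -0.068 and 0.068 m and z of old1 in the frame of tray between -0.002 and 0.014 m and angle between old1's own z axis and vertical below 0.15 rad and linear speed of old1 below 0.03 m/s), for 0.2 s.
2. the second oldest carton stands in the tray (x of old2 in the frame of tray between -0.085 and 0.085 m and y of old2 in the frame of tray between -0.068 and 0.068 m and z of old2 in the frame of tray between -0.002 and 0.014 m and angle between old2's own z axis and vertical below 0.15 rad and linear speed of old2 below 0.03 m/s), for 0.2 s.
At the end, for the whole second after the job is handed in: At rest: two oldest cartons upright in the tray (0.15 rad); third old carton at the lane's front stop (9 mm), all new ones upright in the lane behind it; tall slab on the ledge (8 mm), against the back (10 mm, 0.12 rad), within 30 mm of mid-width (all of step 1 and all of step 2 and x of old3 in the frame of lane_bed between 0.02 and 0.036 m and y of old3 in the frame of lane_bed between -0.015 and 0.015 m and z of old3 in the frame of lane_bed between -0.006 and 0.008 m and angle between the z axis of each of old3, new1, new2, new3 and the z axis of lane_bed, either way round below 0.15 rad and linear speed of each of old3, new1, new2, new3, slab below 0.03 m/s and x of new1 in the frame of lane_bed between 0.07 and 0.25 m and y of new1 in the frame of lane_bed between -0.015 and 0.015 m and z of new1 in the frame of lane_bed between -0.006 and 0.008 m and x of new2 in the frame of lane_bed between 0.07 and 0.25 m and y of new2 in the frame of lane_bed between -0.015 and 0.015 m and z of new2 in the frame of lane_bed between -0.006 and 0.008 m and x of new3 in the frame of lane_bed between 0.07 and 0.25 m and y of new3 in the frame of lane_bed between -0.015 and 0.015 m and z of new3 in the frame of lane_bed between -0.006 and 0.008 m and x of slab in the frame of easel_rest between -0.002 and 0.016 m and y of slab in the frame of easel_rest between -0.03 and 0.03 m and z of slab in the frame of easel_rest between -0.005 and 0.008 m and angle between the z axis of slab and the z axis of easel_rest, either way round below 0.12 rad and angle between the x axis of slab and the x axis of easel_rest, either way round below 0.15 rad); the robot touches nothing.
It fails at once if a short slab is moved from its slot (distance of any of offcut1, offcut2 from where it was at the start of the episode above 0.02 m).
It fails at once if a bystander is moved more than 30 mm (distance of any of spray, jar, boulder, driver, brush from where it was at the start of the episode above 0.03 m).
It fails at once if the tall slab falls over (angle between slab's own z axis and vertical above 1 rad).
Of new1, new2, new3 only 2 to 3 are there at a start; the rules pass over those that are not, and their reading is None.
At some moment in a run one of new1, new2, new3 may be knocked a few centimetres aside while the robot is not near it.
It also fails if it takes over 208 s, if anything falls off the work surface, if the arm or the gripper's body presses on something with over 40 N, if the wrist force passes 120 N, or if a joint passes its speed limit or range.

## Robot

A 6-joint arm with a two-finger parallel gripper is mounted at the origin on the work surface. World frame = base frame: x ahead of the robot, y to its left, z up, the work surface at z = 0. Lengths are in m, angles in rad, forces in N, time in s.
With the tool pointing down it reaches from about 0.25 to 0.8 m from the base axis. Payload 8.5 kg.
Tool frame: the origin (TCP) lies on the centre line of the jaws, within the pads' length; the fingertips stand env.tip_extent ahead of it and the grasp point (between the pads) lies 6 mm ahead of it (env.tip_extent is the distance from the TCP to the fingertips, in m); z points along the fingers, y is the line along which they close (so a half turn about z gives the same grasp; the last joint's range is limited). The gripper opens to 85 mm and grips with 20 to 120 N. Pads are 22 mm wide; open, the fingers measure 114 mm over their backs; the gripper's body (76 mm by 85 mm) begins 54 mm behind the grasp point. The pads swing forward as they close: fully open they stand 13 mm farther back than shut.
Start: joints at [-1.139, 0.238, -0.013, 1.319, 0, 1.571], TCP at [0.22, -0.477, 0.256] pointing down, gripper open.
Joint ranges: [-2.66, 2.66], [-1.03, 1.9], [-1.14, 1.46], [-1.82, 2.27], [-1.45, 1.34], [-3.14, 3.14]. Speed limits (rad/s): [2.22, 2.22, 2.79, 3.14, 3.14, 3.14].

## Interface

Orientations are given as a unit quaternion [w, x, y, z].
In Python, from workcell import env gives the robot as it stands.
- The arm moves only by the shell command python3 inch.py 'ROWS' [FORCE]. ROWS is a JSON list of rows, 1 to 12 of them, each of 5 numbers: dx, dy, dz in m, then a turn about the tool's z in rad, then the finger opening in m; each row is the pose to reach, as a shift and turn from the pose commanded when the command began, along the tool's axes at that moment; what a row does not reach only later rows make up. A row lasts 1/10 s, in which the tool goes at most 0.05 m and 0.15 rad, less where a joint would pass 70% of its speed; a pose out of reach is approached as far as the arm can. The fingers move at their own pace and stop on an object; FORCE is the grip in N (left out, the last holds). Time passes only in rows, so rows that do not move let the fingers close. It prints the time, the measured TCP pose, the force, the opening and the grip force at its end. Input that does not fit is refused with a message, and nothing moves.
- env.read_state(): the state, without advancing time (a new reading comes with each control period).
- env.get_image(name): name is "scene" or "top" or "wrist"; returns a dict with "color" (480x640x3 uint8, red, green, blue), "K" (3x3 intrinsics, pixels), "eye" and "orientation" of the camera in the world. Camera axes: x right, y up, looking along -z (the intrinsics and any distortion apply to the point x, -y, -z); pixel columns grow to the right and rows downward; lengths in m; the calibration is good to about 2 mm. A picture is of the moment at which its call begins. There is no depth.
- env.sign_off(): hands the job in; it is judged then, once.
The state is a dict: "time": time; "joints": joint angles; "joint_vel": joint speeds; "tau": joint torques, N m; "ee_pos": TCP position; "orientation": TCP orientation; "wrist_force": force on the tool from outside, world axes, zero at the start; "wrist_torque": the same for the moment, N m; "grip_width": finger opening in m; "grip_force": force on a finger pad.
Only numpy, scipy, OpenCV 4.12 (cv2) and the standard library are available. Lean on these libraries where they do the work, as an engineer would, in place of code of your own. Each camera call takes 0.05 s, during which the arm holds its last target. There are 200 camera calls.

## Working session

There is one attempt and no reset: what is moved stays moved. The work goes in short steps, Python scripts to look and compute and a shell command to move; the robot and the scene stay as the last step left them, time stands still between calls to the robot, and variables do not carry over. Pictures are saved under pics/ and viewed, at most 14 in all, crops included, and the job is handed in when it is done.

```bash
ls; mkdir -p pics
python3 - <<'E'
from workcell import env
import cv2
print(env.tip_extent, env.read_state())
for n in ["scene","top","wrist"]:
    im=env.get_image(n); cv2.imwrite(f"pics/{n}0.png",im["color"][:,:,::-1]); print(n,im["K"],im["eye"],im["orientation"],[k for k in im])
E
```

```text
inch.py
pics
workcell.py
0.025 {'time': 0.0, 'joints': array([-1.13899145e+00,  2.38766187e-01, -1.42548101e-02,  1.31917837e+00,
        1.34123068e-05,  1.57079668e+00]), 'joint_vel': array([-0.00043685, -0.0019836 ,  0.00088372,  0.00032544,  0.0013037 ,
        0.00090915]), 'tau': array([-6.01784850e-04, -5.38781905e+01,  3.46432257e+01,  1.84267882e-02,
       -1.08249264e-04,  1.13672033e-05]), 'ee_pos': array([ 0.21956584, -0.47647176,  0.25568503]), 'orientation': array([-6.86669068e-04,  9.76783262e-01,  2.14228771e-01, -1.43735438e-04]), 'wrist_force': array([-0.04068522, -0.48811135,  0.39805049]), 'wrist_torque': array([ 0.024433  , -0.03751422, -0.01233293]), 'grip_force': 0.0, 'grip_width': 0.08529260074668442}
scene [[574.66607952   0.         318.7958955 ]
 [  0.         574.66607952 233.81201223]
 [  0.           0.           1.        ]] [ 1.2175642  -0.61066163  0.98003848] [0.84706227 0.34873223 0.14325893 0.37463077] ['color', 'K', 'eye', 'orientation']
top [[480.68137854   0.         318.77742099]
 [  0.         480.68137854 241.19577047]
 [  0.           0.           1.        ]] [ 0.5194283  -0.02254067  1.2463778 ] [-0.69679422 -0.0260858   0.02297207  0.71642838] ['color', 'K', 'eye', 'orientation']
wrist [[382.66421324   0.         321.69786127]
 [  0.         382.66421324 237.53421122]
 [  0.           0.           1.        ]] [ 0.282786   -0.4476781   0.37364822] [ 0.8339065  -0.11680247  0.07569601 -0.53406671] ['color', 'K', 'eye', 'orientation']
```
View pics/top0.png

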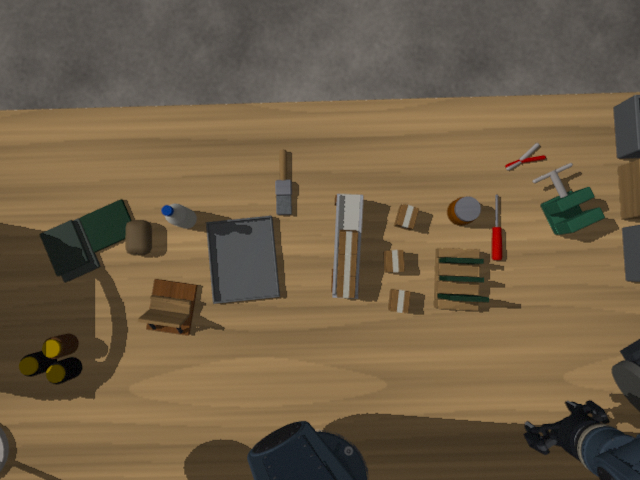

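View pics/scene0.png

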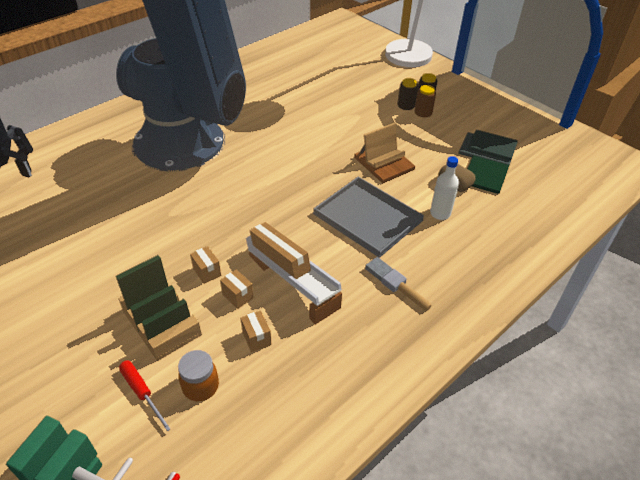

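The top view (x up, y left) shows:
- the tray at about (245,260)
- the lane at (347,245), its stop at the bottom
- three new cartons at (407,217), (395,262) and (400,300)
- the rack at (460,280), with the tall slab in the slot nearest the robot (row 297)
- the rest at (170,305)

Next I'll zoom in.

Create h.py:
```python
from workcell import env
import numpy as np, cv2
from scipy.spatial.transform import Rotation as R
def rot(q): return R.from_quat([q[1],q[2],q[3],q[0]])
def ray(im,px):
    px=np.atleast_2d(np.asarray(px,float)); K=im["K"]
    d=np.c_[(px[:,0]-K[0,2])/K[0,0],-(px[:,1]-K[1,2])/K[1,1],-np.ones(len(px))]
    return rot(im["orientation"]).apply(d)
def onz(im,px,z):
    d=ray(im,px); e=np.array(im["eye"]); return (e+d*((z-e[2])/d[:,2])[:,None])
def proj(im,P):
    c=rot(im["orientation"]).inv().apply(np.atleast_2d(P)-np.array(im["eye"])); K=im["K"]
    return np.c_[K[0,2]-K[0,0]*c[:,0]/c[:,2], K[1,2]+K[1,1]*c[:,1]/c[:,2]]
def goal(p=None,yaw=None):
    "shift in tool axes to world TCP p, and turn so that tool y lies along world angle yaw (mod pi)"
    s=env.read_state(); r=rot(s["orientation"]); y=r.apply([0,1,0]); a=np.arctan2(y[1],y[0])
    if p is not None: print("shift",np.round(r.inv().apply(np.array(p)-s["ee_pos"]),4))
    if yaw is not None:
        t=-((yaw-a+np.pi/2)%np.pi-np.pi/2); print("turn",round(t,4),"j6",round(s["joints"][5],3))
    print("tcp",np.round(s["ee_pos"],4),"yaw y",round(a,4),"t",s["time"],"w",round(s["grip_width"],4),"F",np.round(s["wrist_force"],1))
```

Run:
```python
import cv2
a=cv2.imread("pics/top0.png")
b=cv2.resize(a[185:325,320:510],None,fx=4,fy=4,interpolation=cv2.INTER_CUBIC); cv2.imwrite("pics/c1.png",b)
b=cv2.resize(a[200:345,130:290],None,fx=4,fy=4,interpolation=cv2.INTER_CUBIC); cv2.imwrite("pics/c2.png",b)
```

```text
(no output)
```

View pics/c1.png

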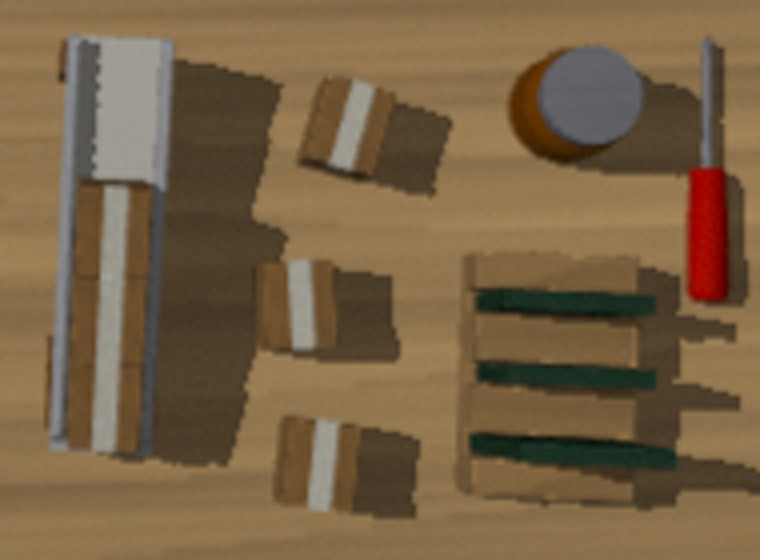

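View pics/c2.png

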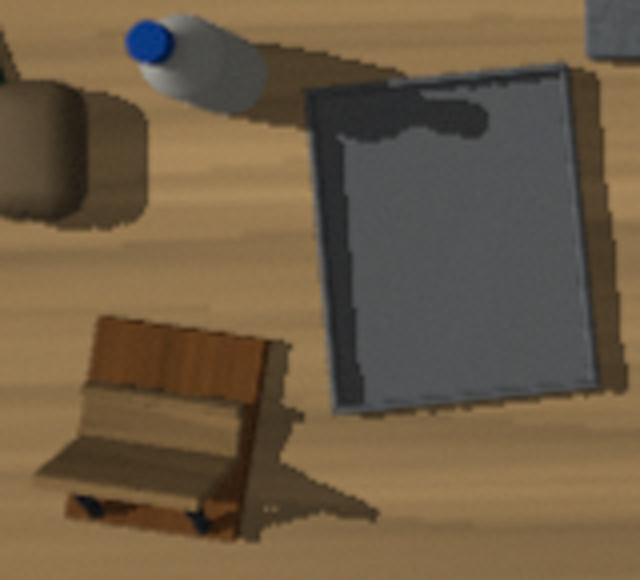

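Run:
```python
from h import *
im=env.get_image("top"); c=im["color"]; hsv=cv2.cvtColor(c,cv2.COLOR_RGB2HSV)
print(proj(im,[[0,0,0],[.5,0,0],[.5,.2,0]]).round(0))
print("tape px", hsv[262,395],"carton",hsv[262,388],"lanefloor",hsv[212,353],"tray",hsv[260,245],"bench",hsv[340,340],"easel",hsv[290,175])
m=((hsv[...,1]<60)&(hsv[...,2]>125)).astype(np.uint8)
m[:, :325]=0; m[:,440:]=0; m[:185]=0; m[330:]=0
n,l,st,ce=cv2.connectedComponentsWithStats(m)
for i in range(1,n):
    if st[i,4]<30: continue
    ys,xs=np.where(l==i); r=cv2.minAreaRect(np.c_[xs,ys].astype(np.float32))
    print(st[i],ce[i].round(1)); b=cv2.boxPoints(r); 
    w=onz(im,b,.05); print(w[:,:2].round(4).tolist(), "mean",onz(im,ce[i],.05)[0].round(4), "sides",np.linalg.norm(w[0]-w[1]).round(4),np.linalg.norm(w[1]-w[2]).round(4))
# tray rim (dark grey, low sat)
m=((hsv[...,1]<70)&(hsv[...,2]<130)).astype(np.uint8); m[:,:200]=0;m[:,300:]=0;m[:212]=0;m[310:]=0
m=cv2.morphologyEx(m,cv2.MORPH_OPEN,np.ones((3,3)))
cs,_=cv2.findContours(m,cv2.RETR_EXTERNAL,cv2.CHAIN_APPROX_NONE); k=max(cs,key=cv2.contourArea)
b=cv2.boxPoints(cv2.minAreaRect(k)); w=onz(im,b,.02); print("tray",w[:,:2].round(3).tolist(),w.mean(0).round(3),np.linalg.norm(w[0]-w[1]),np.linalg.norm(w[1]-w[2]))
# green slabs
m=((hsv[...,0]>50)&(hsv[...,0]<100)&(hsv[...,1]>60)).astype(np.uint8); m[:,:425]=0;m[:,520:]=0;m[:240]=0;m[320:]=0
n,l,st,ce=cv2.connectedComponentsWithStats(m)
for i in range(1,n):
    if st[i,4]<30: continue
    ys,xs=np.where(l==i); b=cv2.boxPoints(cv2.minAreaRect(np.c_[xs,ys].astype(np.float32))); print("green",st[i],b.round(1).tolist())
# user picks: crop px -> px
P=lambda l,ox,oy:[(x/4+ox,y/4+oy) for x,y in l]
print("lane rail rear L,R, front L,R", P([(68,38),(172,38),(52,448),(152,455)],320,185))
print("rack top", onz(im,P([(468,256),(636,256),(463,490),(635,498)],320,185),.045).round(4))
print("easel base corners z14", onz(im,P([(100,318),(268,342),(66,518),(236,541)],130,200),.014).round(4))
print("back top", onz(im,P([(37,475),(198,497)],130,200),.095).round(4))
```

```text
[[318. 482.]
 [313. 282.]
 [236. 284.]]
tape px [ 25  21 156] carton [ 17 149 111] lanefloor [ 25  18 157] tray [98 12 86] bench [ 18 117 131] easel [ 12 177  91]
[332 194  31 100 859] [348.1 219.1]
[[0.4734, -0.0455], [0.723, -0.0669], [0.7176, -0.131], [0.4681, -0.1087]] mean [ 0.6559 -0.0932  0.05  ] sides 0.2506 0.0643
[402 205  11  22 120] [407.5 215.8]
[[0.6364, -0.2271], [0.688, -0.2444], [0.6838, -0.2573], [0.6322, -0.24]] mean [ 0.6601 -0.2421  0.05  ] sides 0.0544 0.0137
[343 232   9  66 382] [346.9 264.4]
[[0.4627, -0.0729], [0.6245, -0.0862], [0.6233, -0.1006], [0.4616, -0.0871]] mean [ 0.5429 -0.0868  0.05  ] sides 0.1623 0.0144
[392 250   7  22 123] [394.8 260.5]
[[0.5754, -0.1986], [0.5758, -0.2123], [0.523, -0.2134], [0.5226, -0.1997]] mean [ 0.5493 -0.2061  0.05  ] sides 0.0137 0.0528
[397 290   8  23 124] [400.2 301. ]
[[0.4228, -0.2051], [0.4769, -0.2127], [0.4752, -0.2261], [0.4212, -0.2185]] mean [ 0.4489 -0.2156  0.05  ] sides 0.0546 0.0135
tray [[0.664, 0.273], [0.676, 0.101], [0.466, 0.085], [0.454, 0.256]] [0.565 0.179 0.02 ] 0.17297913990804303 0.21092766618
[... 190 characters left out ...]
4844]]
green [440 276  44   6 185] [[439.79998779296875, 279.70001220703125], [440.0, 275.5], [483.20001220703125, 277.3999938964844], [483.0, 281.70001220703125]]
green [438 294  51   8 262] [[437.79998779296875, 299.20001220703125], [438.0, 293.5], [488.20001220703125, 295.79998779296875], [488.0, 301.5]]
lane rail rear L,R, front L,R [(337.0, 194.5), (363.0, 194.5), (333.0, 297.0), (358.0, 298.75)]
rack top [[ 0.5752 -0.3132  0.045 ]
 [ 0.5723 -0.418   0.045 ]
 [ 0.4302 -0.3037  0.045 ]
 [ 0.4224 -0.4097  0.045 ]]
easel base corners z14 [[0.5186 0.4036 0.014 ]
 [0.5003 0.2961 0.014 ]
 [0.3924 0.4258 0.014 ]
 [0.3751 0.3177 0.014 ]]
back top [[0.4266 0.4135 0.095 ]
 [0.411  0.3177 0.095 ]]
```

```bash
python3 -c "
from h import *
goal([.4917,-.0813,.14],-.0717+np.pi/2)"
```

```text
shift [ 0.4126 -0.245   0.1161]
turn 0.5036 j6 1.571
tcp [ 0.2196 -0.4766  0.2559] yaw y -1.1389 t 0.2 w 0.0852 F [ 0.1  0.2 -0.7]
```

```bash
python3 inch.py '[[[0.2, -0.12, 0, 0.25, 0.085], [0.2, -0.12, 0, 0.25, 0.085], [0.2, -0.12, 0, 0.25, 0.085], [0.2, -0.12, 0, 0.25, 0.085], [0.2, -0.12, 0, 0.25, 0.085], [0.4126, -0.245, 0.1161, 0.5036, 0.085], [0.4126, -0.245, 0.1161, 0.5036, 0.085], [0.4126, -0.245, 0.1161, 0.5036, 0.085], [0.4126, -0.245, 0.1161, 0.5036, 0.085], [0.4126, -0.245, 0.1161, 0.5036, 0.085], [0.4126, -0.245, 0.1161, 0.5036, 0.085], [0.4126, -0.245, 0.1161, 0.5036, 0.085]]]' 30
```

```text
refused: ROWS must be a list of rows, each a list of 5 numbers. Nothing was moved.
```

The error is about the shape of the input: a list of rows, each a list of 5 numbers. Fixing that and sending the same move.

```bash
python3 inch.py '[[0.2, -0.12, 0, 0.25, 0.085], [0.2, -0.12, 0, 0.25, 0.085], [0.2, -0.12, 0, 0.25, 0.085], [0.2, -0.12, 0, 0.25, 0.085], [0.2, -0.12, 0, 0.25, 0.085], [0.4126, -0.245, 0.1161, 0.5036, 0.085], [0.4126, -0.245, 0.1161, 0.5036, 0.085], [0.4126, -0.245, 0.1161, 0.5036, 0.085], [0.4126, -0.245, 0.1161, 0.5036, 0.085], [0.4126, -0.245, 0.1161, 0.5036, 0.085], [0.4126, -0.245, 0.1161, 0.5036, 0.085], [0.4126, -0.245, 0.1161, 0.5036, 0.085]]' 30; python3 -c "
from h import *
goal([.4917,-.0813,.068],-.0717+np.pi/2)
im=env.get_image('wrist'); cv2.imwrite('pics/w1.png',im['color'][:,:,::-1])
z=.0715
print(proj(im,[[.4892,-.0811,z]]))
hsv=cv2.cvtColor(im['color'],cv2.COLOR_RGB2HSV)
"
```

```text
time: 1.4
ee_pos: [0.4925, -0.0788, 0.1382]
orientation: [-0.001, 0.999, -0.034, -0.001]
wrist_force: [0.3, 0.2, 0.5]
grip_width: 0.085
grip_force: 0.0
shift [-0.0005  0.0026  0.0702]
turn 0.0037 j6 3.051
tcp [ 0.4925 -0.0788  0.1382] yaw y -1.6388 t 1.4 w 0.085 F [0.3 0.2 0.5]
[[326.18591053 274.05508472]]
```

View pics/w1.png

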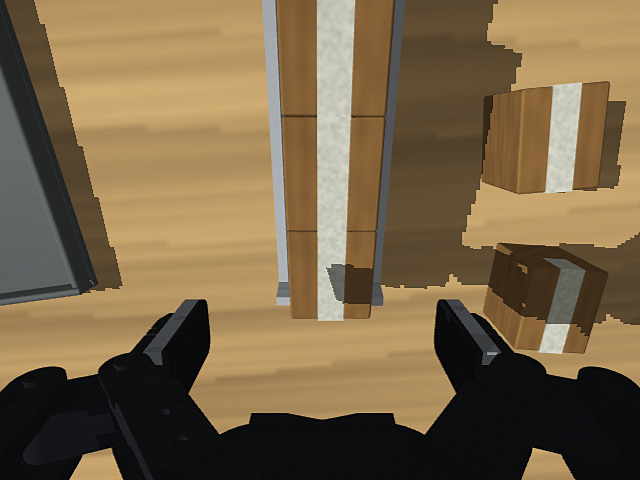

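The wrist view shows old1 at (330,275), centred between the fingers, against the stop at row 300. Joint 6 is close to its limit, so I'll make the half turn first.

```bash
python3 inch.py '[[0, 0, -0.04, -0.15, 0.085], [0, 0, -0.04, -1.57, 0.085], [0, 0, -0.04, -1.57, 0.085], [0, 0, -0.04, -1.57, 0.085], [0, 0, -0.04, -1.57, 0.085], [0, 0, -0.04, -1.57, 0.085], [0, 0, -0.04, -1.57, 0.085], [0, 0, -0.04, -1.57, 0.085], [0, 0, -0.04, -1.57, 0.085], [0, 0, -0.04, -1.57, 0.085], [0, 0, -0.04, -1.57, 0.085], [0, 0, -0.04, -1.57, 0.085]]'; python3 inch.py '[[0, 0, 0, -1.57, 0.085], [0, 0, 0, -1.57, 0.085], [0, 0, 0, -1.57, 0.085], [0, 0, 0, -1.57, 0.085], [0, 0, 0, -1.57, 0.085], [0, 0, 0, -1.57, 0.085], [0, 0, 0, -1.57, 0.085], [0, 0, 0, -1.57, 0.085], [0, 0, 0, -1.57, 0.085], [0, 0, 0, -1.57, 0.085], [0, 0, 0, -1.57, 0.085], [0, 0, 0, -1.57, 0.085]]' ;python3 -c "
from h import *
goal([.4917,-.0813,.068],-.0717+np.pi/2)"
```

```text
time: 2.65
ee_pos: [0.4915, -0.0825, 0.1808]
orientation: [0.0, 0.732, 0.681, 0.0]
wrist_force: [-0.3, 0.4, 0.4]
grip_width: 0.085
grip_force: 0.0
time: 3.85
ee_pos: [0.4917, -0.0822, 0.1806]
orientation: [0.0, 0.038, 0.999, -0.0]
wrist_force: [-0.5, 0.4, -0.0]
grip_width: 0.0851
grip_force: 0.0
shift [1.000e-04 9.000e-04 1.126e-01]
turn -0.0038 j6 -0.09
tcp [ 0.4917 -0.0822  0.1806] yaw y 1.4953 t 3.85 w 0.0851 F [-0.5  0.4 -0. ]
```

```bash
python3 inch.py '[[0, 0.001, 0.05, 0, 0.085], [0, 0.001, 0.09, 0, 0.085], [0, 0.001, 0.1126, 0, 0.085], [0, 0.001, 0.1126, 0, 0.085], [0, 0.001, 0.1126, 0, 0.04], [0, 0.001, 0.1126, 0, 0.04], [0, 0.001, 0.1126, 0, 0.04], [0, 0.001, 0.1126, 0, 0.04], [0, 0.001, 0.1126, 0, 0.04], [0, 0.001, 0.1126, 0, 0.04], [0, 0.001, 0.1126, 0, 0.04]]' 30;python3 -c "
from h import *
goal()"
```

```text
time: 4.95
ee_pos: [0.4931, -0.0809, 0.0693]
orientation: [0.001, 0.037, 0.999, -0.0]
wrist_force: [-0.5, -1.5, 6.3]
grip_width: 0.0431
grip_force: 30.8
tcp [ 0.4931 -0.0809  0.0693] yaw y 1.4968 t 4.95 w 0.0431 F [-0.5 -1.5  6.3]
```

```bash
python3 inch.py '[[0.002, 0, -0.01, 0, 0.03], [0.004, 0, -0.02, 0, 0.03], [0.0065, 0, -0.03, 0, 0.03], [0.0085, 0, -0.04, 0, 0.03], [0.011, 0, -0.05, 0, 0.03], [0.013, 0, -0.06, 0, 0.03], [0.013, 0, -0.09, 0, 0.03], [0.013, 0, -0.09, 0, 0.03]]' 30;python3 -c "
from h import *
goal([.61,.183,.15],np.pi/2+.07)
im=env.get_image('top'); cv2.imwrite('pics/t2.png',cv2.resize(im['color'][180:330,300:450,::-1],None,fx=3,fy=3))"
```

```text
time: 5.75
ee_pos: [0.4802, -0.0799, 0.1609]
orientation: [0.002, 0.037, 0.999, -0.0]
wrist_force: [0.3, -0.6, -1.5]
grip_width: 0.0435
grip_force: 31.2
shift [-0.1101  0.2717  0.0113]
turn -0.1435 j6 -0.091
tcp [ 0.4802 -0.0799  0.1609] yaw y 1.4973 t 5.75 w 0.0435 F [ 0.3 -0.6 -1.5]
```

View pics/t2.png

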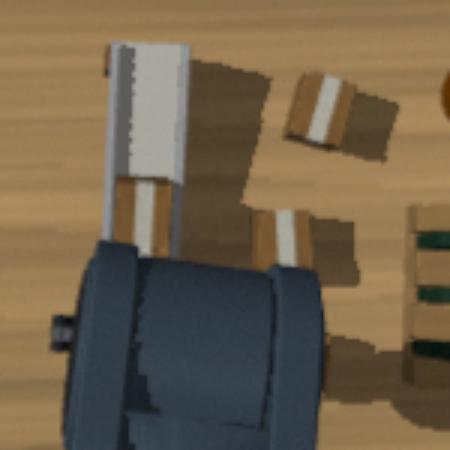

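The last carton in the lane has its rear edge at about row 239 of the full picture (it was at 232), so the row is sliding down. Now I'll set old1 in the tray.

```bash
python3 inch.py '[[-0.11, 0.2717, 0, -0.14, 0.03], [-0.11, 0.2717, 0, -0.14, 0.03], [-0.11, 0.2717, 0, -0.14, 0.03], [-0.11, 0.2717, 0, -0.14, 0.03], [-0.11, 0.2717, 0, -0.14, 0.03], [-0.11, 0.2717, 0, -0.14, 0.03], [-0.11, 0.2717, 0, -0.14, 0.03], [-0.11, 0.2717, 0.07, -0.14, 0.03], [-0.11, 0.2717, 0.07, -0.14, 0.03], [-0.11, 0.2717, 0.095, -0.14, 0.03], [-0.11, 0.2717, 0.105, -0.14, 0.03], [-0.11, 0.2717, 0.105, -0.14, 0.03]]' 30;python3 -c "
from h import *
goal()"
```

```text
time: 7.0
ee_pos: [0.6091, 0.1828, 0.0521]
orientation: [0.0, -0.033, 0.999, -0.0]
wrist_force: [-0.5, -0.3, -1.6]
grip_width: 0.0435
grip_force: 34.2
tcp [0.6091 0.1828 0.0521] yaw y 1.6369 t 7.0 w 0.0435 F [-0.5 -0.3 -1.6]
```

```bash
python3 inch.py '[[0, 0, 0.003, 0, 0.042], [0, 0, 0.003, 0, 0.042], [0, 0, 0.003, 0, 0.05], [0, 0, 0.003, 0, 0.06], [0, 0, 0.003, 0, 0.085], [0, 0, 0.003, 0, 0.085], [0, 0, -0.04, 0, 0.085], [0, 0, -0.09, 0, 0.085], [0, 0, -0.13, 0, 0.085], [0, 0, -0.13, 0, 0.085]]' 20;python3 -c "
from h import *
im=env.get_image('wrist'); cv2.imwrite('pics/w2.png',im['color'][:,:,::-1])
goal([.492,-.0805,.16],-.0717+np.pi/2)"
```

```text
time: 8.0
ee_pos: [0.6111, 0.1841, 0.1888]
orientation: [0.004, -0.033, 0.999, 0.001]
wrist_force: [1.3, 1.0, 0.8]
grip_width: 0.0849
grip_force: 0.0
shift [ 0.1355 -0.2558  0.0247]
turn 0.1384 j6 0.226
tcp [0.61   0.1837 0.1857] yaw y 1.6375 t 8.05 w 0.0847 F [ 0.5 -0.3 -0.7]
```

View pics/w2.png

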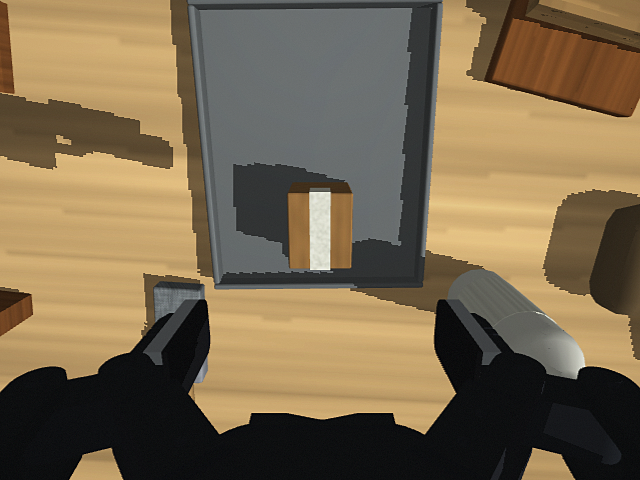

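The carton stands upright in the tray at (320,230). Next, back to the lane.

```bash
python3 inch.py '[[0.1355, -0.2558, 0.025, 0.1384, 0.085], [0.1355, -0.2558, 0.025, 0.1384, 0.085], [0.1355, -0.2558, 0.025, 0.1384, 0.085], [0.1355, -0.2558, 0.025, 0.1384, 0.085], [0.1355, -0.2558, 0.025, 0.1384, 0.085], [0.1355, -0.2558, 0.025, 0.1384, 0.085], [0.1355, -0.2558, 0.025, 0.1384, 0.085], [0.1355, -0.2558, 0.025, 0.1384, 0.085], [0.1355, -0.2558, 0.025, 0.1384, 0.085]]' 30;python3 -c "
from h import *
goal([.492,-.0805,.068],-.0717+np.pi/2)
im=env.get_image('wrist'); cv2.imwrite('pics/w3.png',im['color'][:,:,::-1])
hsv=cv2.cvtColor(im['color'],cv2.COLOR_RGB2HSV)
# old row end positions predicted: front top edge, joints
C=np.array([.4629,-.0793,.0659]);u=np.array([np.cos(.0717)*.978,-np.sin(.0717)*.978,.2079])
print(proj(im,[C+u*x for x in (0,.054,.108)]).round(0))
"
```

```text
time: 8.95
ee_pos: [0.4905, -0.0805, 0.157]
orientation: [-0.0, 0.036, 0.999, 0.0]
wrist_force: [-0.4, 0.3, -0.1]
grip_width: 0.0848
grip_force: 0.0
shift [-0.0016  0.      0.089 ]
turn 0.0003 j6 -0.091
tcp [ 0.4905 -0.0805  0.157 ] yaw y 1.4994 t 8.95 w 0.0848 F [-0.4  0.3 -0.1]
[[321. 208.]
 [321. 304.]
 [321. 396.]]
```

View pics/w3.png

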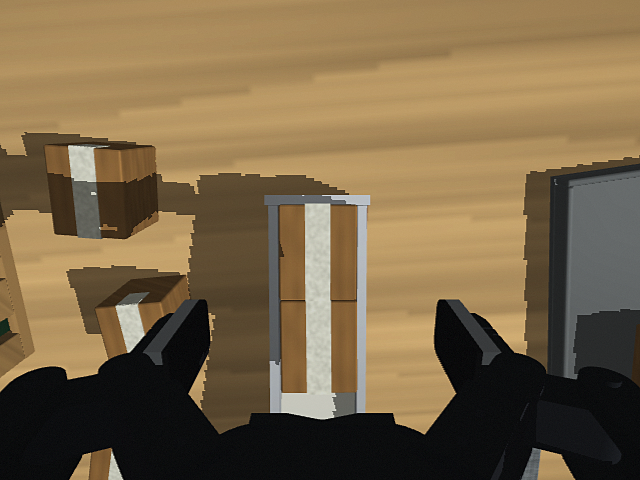

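Two cartons now sit against the stop: front edge at row 205, joint at row 300, within 2 mm of where I predicted. I'll take old2.

```bash
python3 inch.py '[[-0.001, 0, 0.05, 0, 0.085], [-0.001, 0, 0.089, 0, 0.085], [-0.001, 0, 0.089, 0, 0.085], [-0.001, 0, 0.089, 0, 0.04], [-0.001, 0, 0.089, 0, 0.04], [-0.001, 0, 0.089, 0, 0.04], [-0.001, 0, 0.089, 0, 0.04], [-0.001, 0, 0.089, 0, 0.04], [-0.001, 0, 0.089, 0, 0.04], [-0.001, 0, 0.089, 0, 0.04]]' 30; python3 inch.py '[[0.002, 0, -0.01, 0, 0.03], [0.004, 0, -0.02, 0, 0.03], [0.0065, 0, -0.03, 0, 0.03], [0.0085, 0, -0.04, 0, 0.03], [0.011, 0, -0.05, 0, 0.03], [0.013, 0, -0.06, 0, 0.03], [0.013, 0, -0.09, 0, 0.03], [0.013, 0, -0.09, 0, 0.03]]' 30;python3 -c "
from h import *
goal([.52,.176,.15],np.pi/2+.07)"
```

```text
time: 10.0
ee_pos: [0.4929, -0.0811, 0.0706]
orientation: [0.002, 0.036, 0.999, 0.0]
wrist_force: [-0.3, 1.8, 5.3]
grip_width: 0.0437
grip_force: 31.0
time: 10.8
ee_pos: [0.4797, -0.0804, 0.1619]
orientation: [0.002, 0.036, 0.999, -0.0]
wrist_force: [0.8, 0.2, -1.9]
grip_width: 0.0433
grip_force: 31.5
shift [-0.0218  0.2586  0.0119]
turn -0.1419 j6 -0.094
tcp [ 0.4797 -0.0804  0.1619] yaw y 1.4989 t 10.8 w 0.0433 F [ 0.8  0.2 -1.9]
```

```bash
python3 inch.py '[[-0.022, 0.2586, 0, -0.14, 0.03], [-0.022, 0.2586, 0, -0.14, 0.03], [-0.022, 0.2586, 0, -0.14, 0.03], [-0.022, 0.2586, 0, -0.14, 0.03], [-0.022, 0.2586, 0, -0.14, 0.03], [-0.022, 0.2586, 0, -0.14, 0.03], [-0.022, 0.2586, 0, -0.14, 0.03], [-0.022, 0.2586, 0.07, -0.14, 0.03], [-0.022, 0.2586, 0.07, -0.14, 0.03], [-0.022, 0.2586, 0.1, -0.14, 0.03], [-0.022, 0.2586, 0.108, -0.14, 0.03], [-0.022, 0.2586, 0.109, -0.14, 0.03]]' 30; python3 inch.py '[[0, 0, 0.001, 0, 0.042], [0, 0, 0.001, 0, 0.042], [0, 0, 0.001, 0, 0.05], [0, 0, 0.001, 0, 0.06], [0, 0, 0.001, 0, 0.085], [0, 0, 0.001, 0, 0.085], [0, 0, -0.04, 0, 0.085], [0, 0, -0.09, 0, 0.085], [0, 0, -0.13, 0, 0.085], [0, 0, -0.13, 0, 0.085]]' 20;python3 -c "
from h import *
im=env.get_image('wrist'); c1=im['color']; im=env.get_image('top'); c2=im['color']
cv2.imwrite('pics/w4.png',cv2.resize(np.hstack([c1,c2])[:,:,::-1],(800,300)))
goal()"
```

```text
time: 12.0
ee_pos: [0.5217, 0.175, 0.0508]
orientation: [0.003, -0.033, 0.999, 0.0]
wrist_force: [6.8, -1.8, 10.6]
grip_width: 0.0437
grip_force: 37.9
time: 13.0
ee_pos: [0.5214, 0.177, 0.1851]
orientation: [0.004, -0.034, 0.999, 0.001]
wrist_force: [0.9, 0.3, 0.0]
grip_width: 0.0849
grip_force: 0.0
tcp [0.5193 0.1763 0.1804] yaw y 1.6391 t 13.1 w 0.0849 F [-0.2 -0.4 -0.8]
```

View pics/w4.png

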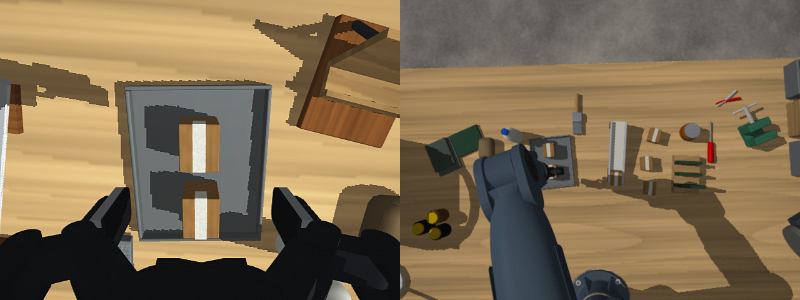

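Both cartons stand upright in the tray. Next I'll re-measure the new cartons and check the lane's centre line.

```bash
cat >> h.py <<'E'
def tapes(im,z=.05,amin=60,box=(.38,.75,-.36,-.14)):
    hsv=cv2.cvtColor(im["color"],cv2.COLOR_RGB2HSV)
    m=((hsv[...,1]<70)&(hsv[...,2]>60)&((hsv[...,0]<40)|(hsv[...,1]<15))).astype(np.uint8)
    n,l,st,ce=cv2.connectedComponentsWithStats(m)
    for i in range(1,n):
        if st[i,4]<amin: continue
        w=onz(im,ce[i],z)[0]
        if not(box[0]<w[0]<box[1] and box[2]<w[1]<box[3]): continue
        ys,xs=np.where(l==i); p=onz(im,np.c_[xs,ys],z)[:,:2].astype(np.float32)
        (c,(a,b),_)=cv2.minAreaRect(p); B=cv2.boxPoints((c,(a,b),_)); e=max(B[1]-B[0],B[2]-B[1],key=np.linalg.norm)
        ang=np.arctan2(*e[::-1]); ang=(ang+np.pi/2)%np.pi-np.pi/2
        if max(a,b)<.08 and max(a,b)>.03: print("tape",np.round(c,4),"len",round(max(a,b),4),round(min(a,b),4),"ang",round(ang,3))
E
python3 -c "
from h import *
im=env.get_image('top'); tapes(im)
print('rail rear',onz(im,[(337,194.5),(363,194.5)],.0827).round(4)); print('front',onz(im,[(333,297),(358,298.7)],.0307).round(4))
goal([.449,-.2156,.16],np.pi/2-.14)"
```

```text
tape [ 0.6593 -0.2421] len 0.0575 0.0144 ang -0.316
tape [ 0.5481 -0.2063] len 0.0553 0.0145 ang 0.038
tape [ 0.449  -0.2157] len 0.0552 0.0144 ang -0.151
rail rear [[ 0.7134 -0.0662  0.0827]
 [ 0.7116 -0.1296  0.0827]]
front [[ 0.4624 -0.0502  0.0307]
 [ 0.4564 -0.1129  0.0307]]
shift [ 0.0961 -0.386   0.0192]
turn 0.2082 j6 0.259
tcp [0.5186 0.1761 0.1792] yaw y 1.639 t 13.15 w 0.0847 F [-0.4  0.4 -0.3]
```

```bash
python3 inch.py '[[0.096, -0.386, 0.02, 0.2, 0.085], [0.096, -0.386, 0.02, 0.2, 0.085], [0.096, -0.386, 0.02, 0.2, 0.085], [0.096, -0.386, 0.02, 0.2, 0.085], [0.096, -0.386, 0.02, 0.2, 0.085], [0.096, -0.386, 0.02, 0.2, 0.085], [0.096, -0.386, 0.02, 0.2, 0.085], [0.096, -0.386, 0.02, 0.2, 0.085], [0.096, -0.386, 0.02, 0.2, 0.085], [0.096, -0.386, 0.02, 0.2, 0.085], [0.096, -0.386, 0.02, 0.2, 0.085]]' 30;python3 -c "
from h import *
goal([.449,-.2156,.046],np.pi/2-.145)
im=env.get_image('wrist'); tapes(im,amin=400)"
```

```text
time: 14.25
ee_pos: [0.449, -0.2144, 0.1586]
orientation: [-0.001, 0.066, 0.998, 0.001]
wrist_force: [0.4, 0.5, 0.5]
grip_width: 0.085
grip_force: 0.0
shift [-0.0004 -0.0013  0.1126]
turn 0.0136 j6 -0.314
tcp [ 0.449  -0.2144  0.1586] yaw y 1.4394 t 14.25 w 0.085 F [0.4 0.5 0.5]
tape [ 0.4461 -0.2176] len 0.058 0.014 ang -0.143
tape [ 0.5425 -0.2084] len 0.0656 0.014 ang 0.02
```

```bash
python3 inch.py '[[0, -0.002, 0.05, 0.01, 0.085], [0, -0.002, 0.1, 0.01, 0.085], [0, -0.002, 0.1126, 0.01, 0.085], [0, -0.002, 0.1126, 0.01, 0.085], [0, -0.002, 0.1126, 0.01, 0.04], [0, -0.002, 0.1126, 0.01, 0.04], [0, -0.002, 0.1126, 0.01, 0.04], [0, -0.002, 0.1126, 0.01, 0.04], [0, -0.002, 0.1126, 0.01, 0.04], [0, -0.002, 0.1126, 0.01, 0.04], [0, -0.002, 0.1126, 0.01, 0.04]]' 30; python3 inch.py '[[0, 0, -0.04, 0, 0.03], [0, 0, -0.09, 0, 0.03], [0, 0, -0.12, 0, 0.03], [0, 0, -0.12, 0, 0.03]]';python3 -c "
from h import *
goal([.5582,-.087,.16],np.pi/2-.0717)"
```

```text
time: 15.4
ee_pos: [0.4503, -0.2176, 0.0484]
orientation: [0.001, 0.071, 0.997, -0.0]
wrist_force: [1.2, 1.9, 6.8]
grip_width: 0.0437
grip_force: 31.2
time: 15.8
ee_pos: [0.4515, -0.2185, 0.1718]
orientation: [0.004, 0.071, 0.997, -0.001]
wrist_force: [0.4, -0.0, -2.4]
grip_width: 0.0437
grip_force: 32.5
shift [-0.087   0.1453  0.0122]
turn -0.0702 j6 -0.309
tcp [ 0.4515 -0.2185  0.1718] yaw y 1.4289 t 15.8 w 0.0437 F [ 0.4 -0.  -2.4]
```

```bash
python3 inch.py '[[-0.087, 0.145, 0, -0.07, 0.03], [-0.087, 0.145, 0, -0.07, 0.03], [-0.087, 0.145, 0, -0.07, 0.03], [-0.087, 0.145, 0, -0.07, 0.03], [-0.087, 0.145, 0, -0.07, 0.03], [-0.087, 0.145, 0.04, -0.07, 0.03], [-0.087, 0.145, 0.055, -0.07, 0.03], [-0.087, 0.145, 0.055, -0.07, 0.03], [-0.087, 0.145, 0.055, -0.07, 0.03]]' 30;python3 -c "
from h import *
goal([.5582,-.087,.092],np.pi/2-.0717)
im=env.get_image('wrist'); cv2.imwrite('pics/w5.png',im['color'][:,:,::-1])"
```

```text
time: 16.7
ee_pos: [0.5552, -0.0869, 0.1121]
orientation: [-0.0, 0.036, 0.999, -0.0]
wrist_force: [0.2, -0.3, -1.4]
grip_width: 0.0434
grip_force: 32.3
shift [-0.003   0.0001  0.0201]
turn -0.001 j6 -0.082
tcp [ 0.5552 -0.0869  0.1121] yaw y 1.4981 t 16.7 w 0.0434 F [ 0.2 -0.3 -1.4]
```

View pics/w5.png

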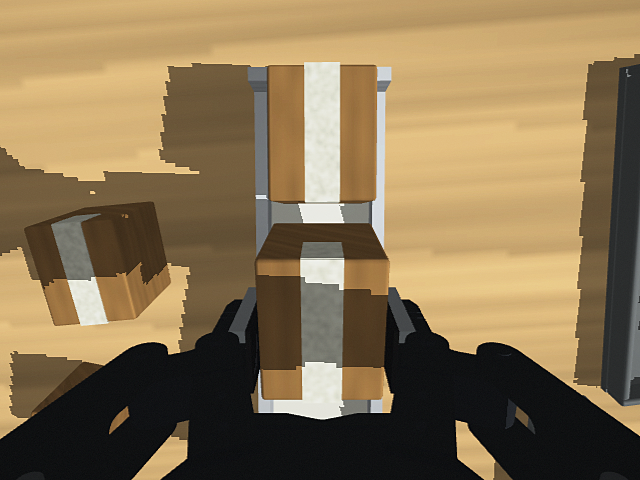

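The held carton (at 322,330) lines up with old3, which sits at the stop (322,130). I'll lower and release.

```bash
python3 inch.py '[[-0.004, 0, 0.01, 0, 0.03], [-0.004, 0, 0.018, 0, 0.03], [-0.004, 0, 0.02, 0, 0.03], [-0.004, 0, 0.02, 0, 0.043], [-0.004, 0, 0.02, 0, 0.048], [-0.004, 0, 0.02, 0, 0.055], [-0.004, 0, 0.02, 0, 0.085], [-0.004, 0, 0.02, 0, 0.085], [-0.004, 0, -0.03, 0, 0.085], [-0.004, 0, -0.07, 0, 0.085], [-0.004, 0, -0.07, 0, 0.085]]' 20;python3 -c "
from h import *
goal([.548,-.2063,.16],np.pi/2+.03)
im=env.get_image('top'); tapes(im)
im=env.get_image('wrist'); cv2.imwrite('pics/w6.png',im['color'][:,:,::-1])"
```

```text
time: 17.85
ee_pos: [0.5626, -0.0868, 0.1876]
orientation: [0.004, 0.036, 0.999, -0.0]
wrist_force: [0.9, -0.7, 0.3]
grip_width: 0.0848
grip_force: 0.0
shift [ 0.0062 -0.1202  0.0276]
turn -0.1018 j6 -0.081
tcp [ 0.5626 -0.0868  0.1876] yaw y 1.499 t 17.85 w 0.0848 F [ 0.9 -0.7  0.3]
```

View pics/w6.png

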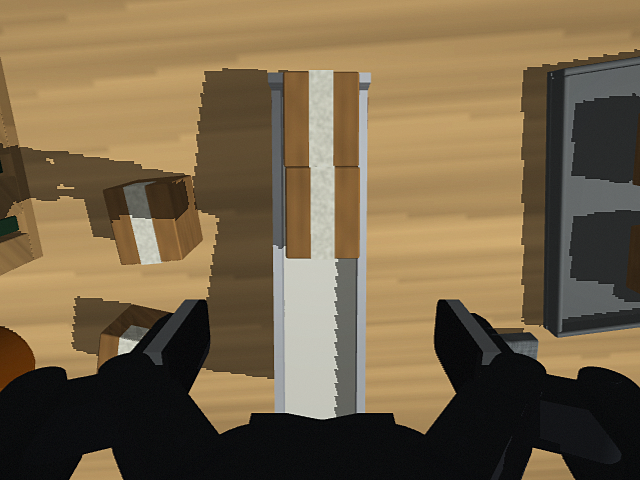

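The new carton slid down and sits against old3, with the joint at row 165. Now the second new carton, at about (150,220). I'll check for the knock as I hover over it.

```bash
python3 inch.py '[[0.006, -0.12, 0.028, -0.1, 0.085], [0.006, -0.12, 0.028, -0.1, 0.085], [0.006, -0.12, 0.028, -0.1, 0.085], [0.006, -0.12, 0.028, -0.1, 0.085], [0.006, -0.12, 0.028, -0.1, 0.085], [0.006, -0.12, 0.028, -0.1, 0.085]]';python3 -c "
from h import *
im=env.get_image('wrist'); tapes(im,amin=300); cv2.imwrite('pics/w7.png',im['color'][:,:,::-1])
im=env.get_image('scene'); cv2.imwrite('pics/s7.png',im['color'][:,:,::-1]); print(proj(im,[[.548,-.206,.05],[.659,-.242,.05]]))
goal([.548,-.2063,.046],np.pi/2+.03)"
```

```text
time: 18.55
ee_pos: [0.5451, -0.2047, 0.1536]
orientation: [-0.0, -0.014, 1.0, 0.0]
wrist_force: [-0.7, 0.1, 1.1]
grip_width: 0.0853
grip_force: 0.0
tape [ 0.5456 -0.2082] len 0.058 0.0138 ang 0.018
tape [ 0.6057 -0.3041] len 0.039 0.0089 ang -0.666
tape [ 0.6491 -0.2416] len 0.0591 0.0149 ang -0.293
[[235.30082696 281.07550801]
 [254.79915461 323.21758104]]
shift [-0.0025 -0.0018  0.108 ]
turn -0.0003 j6 -0.389
tcp [ 0.5455 -0.2046  0.154 ] yaw y 1.6005 t 18.65 w 0.0853 F [ 0.9  0.2 -1.4]
```

View pics/w7.png

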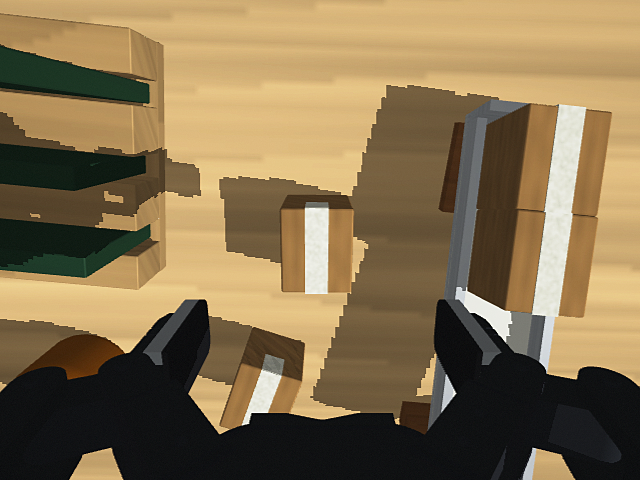

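The second carton is where I measured it (tape at (317,248)). Grasping it.

```bash
python3 inch.py '[[-0.002, -0.002, 0.05, 0, 0.085], [-0.002, -0.002, 0.1, 0, 0.085], [-0.002, -0.002, 0.108, 0, 0.085], [-0.002, -0.002, 0.108, 0, 0.085], [-0.002, -0.002, 0.108, 0, 0.04], [-0.002, -0.002, 0.108, 0, 0.04], [-0.002, -0.002, 0.108, 0, 0.04], [-0.002, -0.002, 0.108, 0, 0.04], [-0.002, -0.002, 0.108, 0, 0.04], [-0.002, -0.002, 0.108, 0, 0.04], [-0.002, -0.002, 0.108, 0, 0.04]]' 30; python3 inch.py '[[0, 0, -0.04, 0, 0.03], [0, 0, -0.09, 0, 0.03], [0, 0, -0.12, 0, 0.03], [0, 0, -0.12, 0, 0.03]]';python3 -c "
from h import *
goal([.611,-.0909,.165],np.pi/2-.0717)"
```

```text
time: 19.75
ee_pos: [0.5485, -0.208, 0.0481]
orientation: [0.002, -0.014, 1.0, -0.0]
wrist_force: [-1.3, 0.7, 7.8]
grip_width: 0.0435
grip_force: 30.8
time: 20.15
ee_pos: [0.5497, -0.2086, 0.1718]
orientation: [0.004, -0.014, 1.0, -0.002]
wrist_force: [0.5, -0.1, -1.0]
grip_width: 0.0433
grip_force: 32.2
shift [-0.0645  0.116   0.0069]
turn 0.0998 j6 -0.391
tcp [ 0.5497 -0.2086  0.1718] yaw y 1.5989 t 20.15 w 0.0433 F [ 0.5 -0.1 -1. ]
```

```bash
python3 inch.py '[[-0.0645, 0.116, 0, 0.1, 0.03], [-0.0645, 0.116, 0, 0.1, 0.03], [-0.0645, 0.116, 0, 0.1, 0.03], [-0.0645, 0.116, 0, 0.1, 0.03], [-0.0645, 0.116, 0, 0.1, 0.03], [-0.0645, 0.116, 0.04, 0.1, 0.03], [-0.0645, 0.116, 0.055, 0.1, 0.03], [-0.0645, 0.116, 0.055, 0.1, 0.03], [-0.0645, 0.116, 0.055, 0.1, 0.03]]' 30;python3 -c "
from h import *
goal([.612,-.0909,.102],np.pi/2-.0717)"
```

```text
time: 21.05
ee_pos: [0.6082, -0.0908, 0.1114]
orientation: [-0.0, 0.037, 0.999, -0.0]
wrist_force: [-0.3, 0.3, -1.1]
grip_width: 0.0436
grip_force: 32.0
shift [-0.0038  0.0002  0.0094]
turn -0.0013 j6 -0.075
tcp [ 0.6082 -0.0908  0.1114] yaw y 1.4978 t 21.05 w 0.0436 F [-0.3  0.3 -1.1]
```

```bash
python3 inch.py '[[-0.004, 0, 0.005, 0, 0.03], [-0.004, 0, 0.009, 0, 0.03], [-0.004, 0, 0.009, 0, 0.03], [-0.004, 0, 0.009, 0, 0.043], [-0.004, 0, 0.009, 0, 0.048], [-0.004, 0, 0.009, 0, 0.055], [-0.004, 0, 0.009, 0, 0.085], [-0.004, 0, 0.009, 0, 0.085], [-0.004, 0, -0.03, 0, 0.085], [-0.004, 0, -0.07, 0, 0.085], [-0.004, 0, -0.07, 0, 0.085]]' 20;python3 -c "
from h import *
im=env.get_image('wrist'); tapes(im,amin=300); cv2.imwrite('pics/w8.png',im['color'][:,:,::-1])
hsv=cv2.cvtColor(im['color'],cv2.COLOR_RGB2HSV)
O=np.array([.4733,-.0805,.017]);u=np.array([np.cos(.0717)*.978,-np.sin(.0717)*.978,.2079]);n=np.array([-.2074,.0149,.978])
p=proj(im,[O+u*x+n*.05 for x in (.02,.05,.058,.1,.112,.135,.155,.158,.162,.166,.172,.18)])
q=proj(im,[O+u*x+n*.05+np.array([.0717,1,0])*.015 for x in (.02,.1,.135,.158,.166,.18)])
for a in p: print(a.round(0),hsv[int(a[1]),int(a[0])] if 0<=a[1]<480 else '')
print('side')
for a in q: print(a.round(0),hsv[int(a[1]),int(a[0])] if 0<=a[1]<480 else '')
goal([.659,-.2421,.16],np.pi/2-.316)"
```

```text
time: 22.15
ee_pos: [0.615, -0.0905, 0.1866]
orientation: [0.004, 0.036, 0.999, -0.0]
wrist_force: [1.1, -0.7, 0.2]
grip_width: 0.085
grip_force: 0.0
tape [ 0.6544 -0.2427] len 0.0655 0.0196 ang -0.421
[322.   5.] [ 30  20 196]
[322.  63.] [ 36  19 201]
[322.  78.] [ 34  20 191]
[322. 155.] [ 28  17 193]
[322. 177.] [ 32  17 191]
[322. 218.] [ 30  19 190]
[322. 254.] [ 32  19 192]
[322. 259.] [ 32  19 202]
[322. 266.] [ 33  14 203]
[322. 273.] [ 33  14 201]
[322. 283.] [ 36  13 202]
[322. 297.] [ 33  15 200]
side
[350.   5.] [ 16 153 127]
[349. 155.] [ 17 149 137]
[349. 218.] [ 16 150 131]
[349. 259.] [ 16 149 137]
[348. 273.] [ 39  17 104]
[348. 297.] [ 30  15 102]
shift [-0.0555 -0.1481  0.0243]
turn 0.2442 j6 -0.074
tcp [ 0.6141 -0.0904  0.1839] yaw y 1.499 t 22.2 w 0.0852 F [ 0.1 -0.3 -0.9]
```

```bash
python3 inch.py '[[-0.055, -0.148, 0.02, 0.244, 0.085], [-0.055, -0.148, 0.02, 0.244, 0.085], [-0.055, -0.148, 0.02, 0.244, 0.085], [-0.055, -0.148, 0.02, 0.244, 0.085], [-0.055, -0.148, 0.02, 0.244, 0.085], [-0.055, -0.148, 0.02, 0.244, 0.085], [-0.055, -0.148, 0.02, 0.244, 0.085]]';python3 -c "
from h import *
im=env.get_image('wrist'); tapes(im,amin=300)
im=env.get_image('top'); print('top');tapes(im)
goal([.659,-.2421,.046],np.pi/2-.316)"
```

```text
time: 22.9
ee_pos: [0.6565, -0.2401, 0.1611]
orientation: [-0.0, 0.157, 0.988, 0.0]
wrist_force: [-0.2, -0.1, 0.4]
grip_width: 0.0849
grip_force: 0.0
tape [ 0.6569 -0.2442] len 0.0584 0.014 ang -0.322
tape [ 0.7425 -0.162 ] len 0.0484 0.0102 ang 0.288
top
tape [ 0.6505 -0.2393] len 0.0406 0.0146 ang -0.329
shift [-0.0027 -0.0012  0.1155]
turn 0.002 j6 -0.037
tcp [ 0.6568 -0.2402  0.1615] yaw y 1.2568 t 23.0 w 0.0846 F [-0.3 -0.6 -0.3]
```

```bash
python3 inch.py '[[-0.002, -0.002, 0.05, 0, 0.085], [-0.002, -0.002, 0.1, 0, 0.085], [-0.002, -0.002, 0.115, 0, 0.085], [-0.002, -0.002, 0.115, 0, 0.085], [-0.002, -0.002, 0.115, 0, 0.04], [-0.002, -0.002, 0.115, 0, 0.04], [-0.002, -0.002, 0.115, 0, 0.04], [-0.002, -0.002, 0.115, 0, 0.04], [-0.002, -0.002, 0.115, 0, 0.04], [-0.002, -0.002, 0.115, 0, 0.04], [-0.002, -0.002, 0.115, 0, 0.04]]' 30; python3 inch.py '[[0, 0, -0.04, 0, 0.03], [0, 0, -0.09, 0, 0.03], [0, 0, -0.13, 0, 0.03], [0, 0, -0.13, 0, 0.03]]';python3 -c "
from h import *
goal([.665,-.0948,.125],np.pi/2-.0717)"
```

```text
time: 24.1
ee_pos: [0.6592, -0.2444, 0.0481]
orientation: [0.002, 0.157, 0.988, -0.0]
wrist_force: [-0.5, 1.3, 7.8]
grip_width: 0.0437
grip_force: 32.4
time: 24.5
ee_pos: [0.6607, -0.2453, 0.1837]
orientation: [0.005, 0.157, 0.988, -0.001]
wrist_force: [1.4, -0.2, -2.0]
grip_width: 0.0437
grip_force: 31.8
shift [0.0433 0.1444 0.0581]
turn -0.2442 j6 -0.04
tcp [ 0.6607 -0.2453  0.1837] yaw y 1.2549 t 24.5 w 0.0437 F [ 1.4 -0.2 -2. ]
```

```bash
python3 inch.py '[[0.0433, 0.1444, 0, -0.244, 0.03], [0.0433, 0.1444, 0, -0.244, 0.03], [0.0433, 0.1444, 0, -0.244, 0.03], [0.0433, 0.1444, 0, -0.244, 0.03], [0.0433, 0.1444, 0, -0.244, 0.03], [0.0433, 0.1444, 0.04, -0.244, 0.03], [0.0433, 0.1444, 0.058, -0.244, 0.03], [0.0433, 0.1444, 0.058, -0.244, 0.03], [0.0433, 0.1444, 0.058, -0.244, 0.03]]' 30;python3 -c "
from h import *
goal([.665,-.0948,.114],np.pi/2-.0717)"
```

```text
time: 25.4
ee_pos: [0.6617, -0.0947, 0.1182]
orientation: [-0.0, 0.037, 0.999, -0.0]
wrist_force: [0.8, -0.3, -1.1]
grip_width: 0.0433
grip_force: 31.8
shift [-0.0033  0.0001  0.0042]
turn -0.0015 j6 -0.069
tcp [ 0.6617 -0.0947  0.1182] yaw y 1.4976 t 25.4 w 0.0433 F [ 0.8 -0.3 -1.1]
```

```bash
python3 inch.py '[[-0.0035, 0, 0.004, 0, 0.03], [-0.0035, 0, 0.004, 0, 0.03], [-0.0035, 0, 0.004, 0, 0.043], [-0.0035, 0, 0.004, 0, 0.048], [-0.0035, 0, 0.004, 0, 0.055], [-0.0035, 0, 0.004, 0, 0.085], [-0.0035, 0, 0.004, 0, 0.085], [-0.0035, 0, -0.03, 0, 0.085], [-0.0035, 0, -0.08, 0, 0.085], [-0.0035, 0, -0.12, 0, 0.085], [-0.0035, 0, -0.12, 0, 0.085]]' 20;python3 -c "
from h import *
im=env.get_image('wrist')
hsv=cv2.cvtColor(im['color'],cv2.COLOR_RGB2HSV)
O=np.array([.4733,-.0805,.017]);u=np.array([np.cos(.0717)*.978,-np.sin(.0717)*.978,.2079]);n=np.array([-.2074,.0149,.978])
for x in (.14,.156,.168,.18,.2,.208,.213,.218,.224,.235):
  a=proj(im,[O+u*x+n*.05+np.array([.0717,1,0])*.015])[0]; print(x,a.round(0),hsv[int(a[1]),int(a[0])] if 0<=a[1]<480 else '')
im=env.get_image('top'); c=im['color']; hsv=cv2.cvtColor(c,cv2.COLOR_RGB2HSV)
m=((hsv[...,0]>50)&(hsv[...,0]<100)&(hsv[...,1]>60)).astype(np.uint8); m[:,:425]=0;m[:,520:]=0;m[:285]=0;m[320:]=0
ys,xs=np.where(m); b=cv2.boxPoints(cv2.minAreaRect(np.c_[xs,ys].astype(np.float32))); w=onz(im,b,.135); print(w.round(4),w.mean(0))
for x in (445,463,480): print(x,c[290:306,x].tolist())
goal()"
```

```text
time: 26.5
ee_pos: [0.6674, -0.094, 0.2447]
orientation: [0.005, 0.036, 0.999, -0.0]
wrist_force: [1.1, -0.0, -0.9]
grip_width: 0.0852
grip_force: 0.0
0.14 [344. 129.] [ 17 152 124]
0.156 [344. 153.] [ 16 152 129]
0.168 [344. 171.] [ 16 145 128]
0.18 [344. 189.] [ 16 151 132]
0.2 [344. 218.] [ 16 147 125]
0.208 [344. 230.] [ 16 151 132]
0.213 [344. 237.] [ 16 156 136]
0.218 [344. 245.] [ 35  15 104]
0.224 [344. 253.] [ 40  15 103]
0.235 [344. 269.] [ 35  15 101]
[[ 0.4555 -0.288   0.135 ]
 [ 0.4687 -0.2892  0.135 ]
 [ 0.4603 -0.404   0.135 ]
 [ 0.4472 -0.4028  0.135 ]] [ 0.45793122 -0.34601845  0.135     ]
445 [[145, 114, 74], [144, 112, 74], [135, 106, 69], [88, 70, 42], [20, 37, 25], [28, 52, 36], [28, 48, 34], [25, 46, 31], [25, 47, 32], [104, 88, 57], [169, 132, 85], [149, 118, 75], [150, 117, 75], [151, 118, 76], [151, 119, 76], [148, 117, 73]]
463 [[144, 113, 72], [146, 113, 72], [145, 115, 72], [127, 100, 61], [54, 48, 32], [21, 35, 26], [23, 46, 32], [32, 56, 41], [33, 58, 43], [35, 57, 44], [39, 55, 40], [63, 57, 37], [107, 84, 55], [147, 114, 74], [140, 112, 70], [138, 108, 69]]
480 [[86, 70, 48], [85, 69, 50], [87, 70, 49], [91, 72, 52], [88, 71, 46], [78, 65, 44], [39, 50, 38], [31, 57, 42], [33, 53, 37], [33, 56, 42], [31, 56, 41], [47, 57, 41], [76, 65, 42], [91, 75, 52], [95, 77, 53], [92, 76, 54]]
tcp [ 0.6657 -0.0938  0.2391] yaw y 1.4991 t 26.6 w 0.0848 F [-0.5  0.  -1.1]
```

All three new cartons are in the lane; the row ends at 216 mm, as it should. Next I'll look closely at the rest in two views.

```bash
python3 -c "
from h import *
a=env.get_image('top')['color'][270:340,130:210]; b=env.get_image('scene')['color'][115:190,345:425]
A=cv2.resize(a,None,fx=5,fy=5,interpolation=cv2.INTER_CUBIC); B=cv2.resize(b,None,fx=5,fy=5,interpolation=cv2.INTER_CUBIC)
o=np.zeros((375,800,3),np.uint8); o[:350,:400]=A; o[:375,400:]=B
cv2.imwrite('pics/e1.png',np.clip(o[:,:,::-1].astype(float)*1.5,0,255).astype(np.uint8))"
```

```text
(no output)
```

View pics/e1.png

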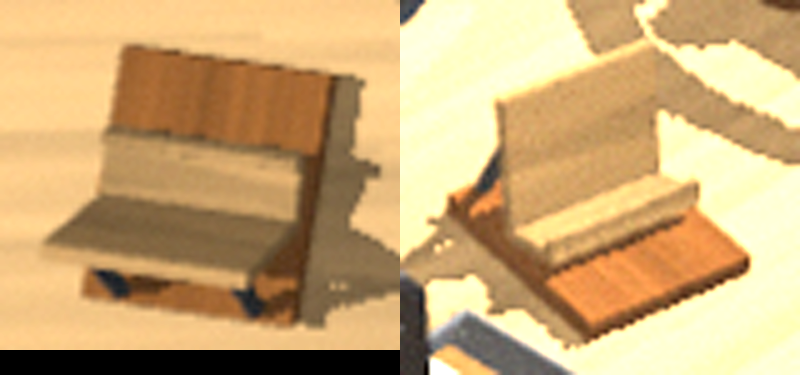

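Left (top view): the ledge's outer edge runs (105,132)–(300,157), the foot line about (97,197)–(298,222), and the back's top edge (45,243)–(248,280). Right (scene view): the back's top edge runs (500,98)–(655,40). Now to turn these into positions.

```bash
python3 -c "
from h import *
t=env.get_image('top'); s=env.get_image('scene')
T=lambda l:[(130+x/5,270+y/5) for x,y in l]; S=lambda l:[(345+(x-400)/5,115+y/5) for x,y in l]
print('foot top',onz(t,T([(97,197),(298,222)]),.022).round(4))
print('lip top',onz(t,T([(105,132),(300,157)]),.035).round(4))
print('backtop top',onz(t,T([(45,243),(245,272)]),.094).round(4))
print('backtop scene',onz(s,S([(500,98),(655,40)]),.094).round(4))
print('foot scene left',onz(s,S([(515,235)]),.022).round(4))
goal([.456,-.358,.2],-.067)
"
```

```text
foot top [[0.4435 0.4154 0.022 ]
 [0.4281 0.3135 0.022 ]]
lip top [[0.4766 0.4066 0.035 ]
 [0.4614 0.3087 0.035 ]]
backtop top [[0.4269 0.4145 0.094 ]
 [0.4106 0.3192 0.094 ]]
backtop scene [[0.409  0.3217 0.094 ]
 [0.4274 0.4214 0.094 ]]
foot scene left [[0.434  0.3152 0.022 ]]
shift [ 0.189  -0.2786  0.0368]
turn 1.566 j6 -0.068
tcp [ 0.6646 -0.0937  0.2363] yaw y 1.499 t 26.8 w 0.0849 F [ 0.  -0.2 -0.3]
```

```bash
python3 inch.py '[[0.189, -0.2786, 0, 1.566, 0.05], [0.189, -0.2786, 0, 1.566, 0.05], [0.189, -0.2786, 0, 1.566, 0.05], [0.189, -0.2786, 0, 1.566, 0.05], [0.189, -0.2786, 0, 1.566, 0.05], [0.189, -0.2786, 0, 1.566, 0.05], [0.189, -0.2786, 0, 1.566, 0.05], [0.189, -0.2786, 0, 1.566, 0.05], [0.189, -0.2786, 0, 1.566, 0.05], [0.189, -0.2786, 0, 1.566, 0.05], [0.189, -0.2786, 0.037, 1.566, 0.05], [0.189, -0.2786, 0.037, 1.566, 0.05]]' 40;python3 -c "
from h import *
goal([.456,-.358,.122],-.067)
im=env.get_image('wrist'); hsv=cv2.cvtColor(im['color'],cv2.COLOR_RGB2HSV)
m=((hsv[...,0]>50)&(hsv[...,0]<100)&(hsv[...,1]>60)&(hsv[...,2]>25)).astype(np.uint8)
print(proj(im,[[.456,-.358,.135],[.456+.003,-.358+.045,.135],[.456-.003,-.403,.135]]).round(0))
n,l,st,ce=cv2.connectedComponentsWithStats(m)
for i in range(1,n):
  if st[i,4]>800:
    ys,xs=np.where(l==i); b=cv2.boxPoints(cv2.minAreaRect(np.c_[xs,ys].astype(np.float32))); print(st[i],onz(im,b,.135)[:,:2].round(4).tolist())
cv2.imwrite('pics/w9.png',im['color'][:,:,::-1])"
```

```text
time: 28.0
ee_pos: [0.4545, -0.3565, 0.1965]
orientation: [-0.004, 0.731, 0.683, -0.001]
wrist_force: [-1.8, 1.2, 0.3]
grip_width: 0.05
grip_force: 0.0
shift [-0.0017  0.0021  0.0744]
turn -0.001 j6 0.974
tcp [ 0.4545 -0.3565  0.1965] yaw y -0.068 t 28.0 w 0.05 F [-1.8  1.2  0.3]
[[326. 276.]
 [327. 186.]
 [326. 355.]]
[ 311  170   24  192 4305] [[0.4446, -0.4063], [0.4523, -0.3052], [0.4629, -0.3059], [0.4569, -0.4071]]
[ 441  173   44  150 2782] [[0.5124, -0.3106], [0.5317, -0.3106], [0.5405, -0.3883], [0.5189, -0.3886]]
[ 377  175   32  150 2184] [[0.4827, -0.3096], [0.4969, -0.31], [0.499, -0.3872], [0.4831, -0.3868]]
```

```bash
python3 inch.py '[[-0.0005, 0, 0.04, 0, 0.05], [-0.0005, 0, 0.07, 0, 0.05], [-0.0005, 0, 0.075, 0, 0.05], [-0.0005, 0, 0.075, 0, 0.05], [-0.0005, 0, 0.075, 0, 0.008], [-0.0005, 0, 0.075, 0, 0.008], [-0.0005, 0, 0.075, 0, 0.008], [-0.0005, 0, 0.075, 0, 0.008], [-0.0005, 0, 0.075, 0, 0.008], [-0.0005, 0, 0.075, 0, 0.008], [-0.0005, 0, 0.075, 0, 0.008]]' 45;python3 -c "
from h import *
goal()"
```

```text
time: 29.15
ee_pos: [0.4565, -0.3591, 0.1276]
orientation: [0.001, 0.73, 0.683, -0.0]
wrist_force: [-3.3, 0.5, 6.8]
grip_width: 0.0114
grip_force: 43.7
tcp [ 0.4565 -0.3591  0.1276] yaw y -0.0671 t 29.15 w 0.0114 F [-3.3  0.5  6.8]
```

```bash
python3 inch.py '[[0, 0, -0.01, 0, 0.005], [0, 0, -0.02, 0, 0.005], [0, 0, -0.04, 0, 0.005], [0, 0, -0.06, 0, 0.005], [0, 0, -0.09, 0, 0.005], [0, 0, -0.12, 0, 0.005], [0, 0, -0.14, 0, 0.005], [0, 0, -0.14, 0, 0.005]]' 50;python3 -c "
from h import *
goal([.446,.3625,.268],-.163)
im=env.get_image('scene'); hsv=cv2.cvtColor(im['color'],cv2.COLOR_RGB2HSV)
m=((hsv[...,0]>45)&(hsv[...,0]<100)&(hsv[...,1]>50)).astype(np.uint8)
n,l,st,ce=cv2.connectedComponentsWithStats(m); print([s.tolist() for s in st[1:] if s[4]>400])
t=.1176
s=env.read_state(); p=s['ee_pos']; ax=np.array([.067,1,0])*.045
print(proj(im,[p-[0,0,t]+ax,p-[0,0,t]-ax,p+[0,0,.0074]+ax,p+[0,0,.0074]-ax]).round(0))"
```

```text
time: 29.95
ee_pos: [0.4578, -0.3593, 0.2696]
orientation: [0.003, 0.73, 0.683, 0.001]
wrist_force: [-0.2, -0.5, -3.0]
grip_width: 0.0113
grip_force: 49.0
shift [ 0.7194 -0.06   -0.0008]
turn 0.0962 j6 0.972
tcp [ 0.4578 -0.3593  0.2696] yaw y -0.0668 t 29.95 w 0.0113 F [-0.2 -0.5 -3. ]
[[468, 155, 41, 38, 1007], [7, 416, 95, 64, 3832]]
[[159. 251.]
 [116. 273.]
 [146. 204.]
 [ 99. 226.]]
```

```bash
python3 inch.py '[[0.03, 0, 0, 0, 0.005], [0.07, -0.006, 0, 0.01, 0.005], [0.11, -0.01, 0, 0.02, 0.005], [0.15, -0.013, 0, 0.02, 0.005], [0.19, -0.016, 0, 0.03, 0.005], [0.23, -0.02, 0, 0.03, 0.005], [0.27, -0.023, 0, 0.04, 0.005], [0.31, -0.026, 0, 0.04, 0.005], [0.35, -0.03, 0, 0.05, 0.005], [0.39, -0.033, 0, 0.05, 0.005], [0.42, -0.035, 0, 0.05, 0.005], [0.43, -0.036, 0, 0.05, 0.005]]' 50; python3 -c "
from h import *
goal([.446,.3625,.268],-.163)"
```

```text
time: 31.2
ee_pos: [0.4487, 0.0752, 0.2647]
orientation: [-0.001, 0.746, 0.666, -0.001]
wrist_force: [-0.5, 0.0, -3.6]
grip_width: 0.0116
grip_force: 49.2
shift [ 0.2851 -0.0354 -0.0031]
turn 0.0488 j6 1.85
tcp [0.4487 0.0752 0.2647] yaw y -0.1142 t 31.2 w 0.0116 F [-0.5  0.  -3.6]
```

```bash
python3 inch.py '[[0.03, -0.004, 0, 0.01, 0.005], [0.07, -0.009, 0, 0.02, 0.005], [0.11, -0.013, 0, 0.03, 0.005], [0.15, -0.018, 0, 0.04, 0.005], [0.19, -0.023, 0, 0.049, 0.005], [0.23, -0.028, 0, 0.049, 0.005], [0.26, -0.033, 0, 0.049, 0.005], [0.28, -0.0354, 0, 0.049, 0.005], [0.285, -0.0354, 0, 0.049, 0.005], [0.285, -0.0354, 0, 0.049, 0.005], [0.285, -0.0354, 0, 0.049, 0.005]]' 50; python3 -c "
from h import *
goal([.446,.3625,.16],-.163)
s=env.get_image('scene'); t=env.get_image('top')
for nm,im in (('s',s),('t',t)):
  hsv=cv2.cvtColor(im['color'],cv2.COLOR_RGB2HSV); cv2.imwrite('pics/x'+nm+'.png',im['color'][:,:,::-1])
  p=env.read_state()['ee_pos']; ax=np.array([.163,1,0])*.045
  q=proj(im,[p-[0,0,.1176]+ax,p-[0,0,.1176]-ax,p+[0,0,.0074]+ax,p+[0,0,.0074]-ax]).round(0); print(nm,q.tolist())
  c=q.mean(0).astype(int); print(hsv[c[1],c[0]])
  m=((hsv[...,0]>40)&(hsv[...,0]<100)&(hsv[...,1]>40)).astype(np.uint8)
  n,l,st,ce=cv2.connectedComponentsWithStats(m); print([x.tolist() for x in st[1:] if x[4]>150])
"
```

```text
time: 32.3
ee_pos: [0.4477, 0.3588, 0.2655]
orientation: [0.0, 0.763, 0.646, -0.001]
wrist_force: [1.1, -0.5, -4.3]
grip_width: 0.011
grip_force: 49.2
shift [ 0.0035 -0.0022  0.1055]
turn -0.0036 j6 2.413
tcp [0.4477 0.3588 0.2655] yaw y -0.1666 t 32.3 w 0.011 F [ 1.1 -0.5 -4.3]
s [[402.0, 113.0], [374.0, 124.0], [408.0, 68.0], [378.0, 79.0]]
[28 83 43]
[[474, 142, 43, 19, 256], [468, 155, 41, 38, 1016], [131, 286, 42, 25, 198], [140, 300, 46, 26, 248], [6, 416, 96, 64, 3843]]
t [[135.0, 308.0], [174.0, 314.0], [111.0, 312.0], [155.0, 319.0]]
[ 76 120  32]
[[541, 187, 64, 48, 1769], [79, 200, 52, 53, 1639], [40, 233, 52, 42, 661], [439, 257, 45, 7, 223], [440, 276, 44, 6, 203], [128, 307, 47, 14, 372]]
```

```bash
python3 inch.py '[[0.0035, -0.002, 0.03, 0, 0.005], [0.0035, -0.002, 0.06, 0, 0.005], [0.0035, -0.002, 0.09, 0, 0.005], [0.0035, -0.002, 0.105, 0, 0.005], [0.0035, -0.002, 0.112, 0, 0.005], [0.0035, -0.002, 0.112, 0, 0.005], [0.0035, -0.002, 0.112, 0, 0.005]]' 50; python3 -c "
from h import *
goal([.446,.3625,.144],-.163)"; python3 inch.py '[[0, 0, 0.002, 0, 0.005], [0, 0, 0.004, 0, 0.005], [0, 0, 0.004, 0, 0.005]]'; python3 -c "
from h import *
goal([.446,.3625,.144],-.163)"
```

```text
time: 33.1
ee_pos: [0.4468, 0.3639, 0.1551]
orientation: [-0.0, 0.763, 0.646, 0.001]
wrist_force: [0.0, 0.5, -3.5]
grip_width: 0.0116
grip_force: 49.1
shift [-0.0015 -0.0006  0.0111]
turn -0.0035 j6 2.421
tcp [0.4468 0.3639 0.1551] yaw y -0.1665 t 33.1 w 0.0116 F [ 0.   0.5 -3.5]
time: 33.4
ee_pos: [0.4463, 0.3639, 0.1502]
orientation: [-0.0, 0.763, 0.646, 0.0]
wrist_force: [-0.5, 0.0, -3.5]
grip_width: 0.0113
grip_force: 49.2
shift [-0.0014 -0.0001  0.0062]
turn -0.0029 j6 2.421
tcp [0.4463 0.3639 0.1502] yaw y -0.1659 t 33.4 w 0.0113 F [-0.5  0.  -3.5]
```

```bash
python3 inch.py '[[0, 0, 0.002, 0, 0.005], [0, 0, 0.004, 0, 0.005], [0, 0, 0.004, 0, 0.005]]'; python3 inch.py '[[0, 0, 0.001, 0, 0.005], [0, 0, 0.002, 0, 0.005], [0, 0, 0.002, 0, 0.005]]'
```

```text
time: 33.7
ee_pos: [0.4461, 0.3637, 0.1457]
orientation: [-0.0, 0.763, 0.646, -0.0]
wrist_force: [0.2, -0.2, -4.1]
grip_width: 0.0114
grip_force: 49.2
time: 34.0
ee_pos: [0.4462, 0.3638, 0.1439]
orientation: [-0.0, 0.763, 0.646, -0.0]
wrist_force: [0.1, -0.2, -4.1]
grip_width: 0.0116
grip_force: 49.2
```

```bash
python3 inch.py '[[0, 0, 0.001, 0, 0.005], [0, 0, 0.002, 0, 0.005], [0, 0, 0.002, 0, 0.005]]';  python3 inch.py '[[0, 0, 0.001, 0, 0.005], [0, 0, 0.001, 0, 0.005], [0, 0, 0.001, 0, 0.005]]'
```

```text
time: 34.3
ee_pos: [0.4465, 0.364, 0.1435]
orientation: [-0.0, 0.763, 0.646, 0.001]
wrist_force: [-2.8, -2.2, 8.0]
grip_width: 0.0112
grip_force: 51.1
time: 34.6
ee_pos: [0.4465, 0.364, 0.1433]
orientation: [-0.0, 0.763, 0.646, 0.001]
wrist_force: [-4.7, -3.1, 16.5]
grip_width: 0.0115
grip_force: 52.3
```

The slab touches the ledge (16 N at z = 0.1433, the expected height). I'll open gradually so it leans onto the back following the rear finger.

```bash
python3 inch.py '[[0, 0, -0.002, 0, 0.012], [0, 0, -0.002, 0, 0.016], [0, 0, -0.002, 0, 0.02], [0, 0, -0.002, 0, 0.026], [0, 0, -0.002, 0, 0.032], [0, 0, -0.002, 0, 0.038], [0, 0, -0.002, 0, 0.044], [0, 0, -0.002, 0, 0.05], [0, 0, -0.002, 0, 0.056], [0, 0, -0.002, 0, 0.062], [0, 0, -0.002, 0, 0.07], [0, 0, -0.002, 0, 0.078]]' 20;python3 inch.py '[[0, 0, 0, 0, 0.085], [0, 0, 0, 0, 0.085], [0, -0.006, 0, 0, 0.085], [0, -0.006, 0, 0, 0.085], [0, -0.006, -0.03, 0, 0.085], [0, -0.006, -0.06, 0, 0.085], [0, -0.006, -0.09, 0, 0.085], [0, -0.006, -0.12, 0, 0.085], [0, -0.006, -0.12, 0, 0.085]]'; python3 -c "
from h import *
im=env.get_image('wrist')
s=env.get_image('scene')
A=cv2.resize(im['color'],(400,300)); B=cv2.resize(s['color'][60:210,300:500],(400,300),interpolation=cv2.INTER_CUBIC)
cv2.imwrite('pics/f1.png',np.clip(np.hstack([A,B])[:,:,::-1]*1.4,0,255).astype(np.uint8)); goal()"
```

```text
time: 35.8
ee_pos: [0.4462, 0.3638, 0.143]
orientation: [-0.0, 0.763, 0.646, -0.0]
wrist_force: [-1.4, 0.3, 0.5]
grip_width: 0.0781
grip_force: 0.2
time: 36.7
ee_pos: [0.4415, 0.3659, 0.2673]
orientation: [0.0, 0.763, 0.646, 0.003]
wrist_force: [0.9, 1.1, 0.8]
grip_width: 0.0852
grip_force: 0.0
tcp [0.4405 0.365  0.2635] yaw y -0.1659 t 36.8 w 0.0852 F [-0.1  0.5 -0.7]
```

View pics/f1.png

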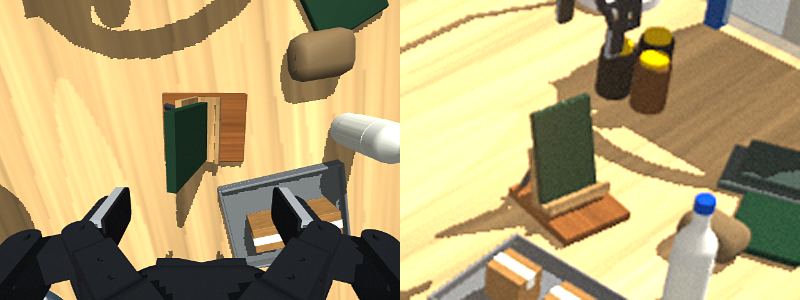

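The slab leans on the rest, on its ledge (wrist view, about (187,145)). I'll move the arm aside and check how it sits, along with everything else, numerically.

```bash
python3 inch.py '[[-0.3, 0, -0.03, 0, 0.085], [-0.3, 0, -0.03, 0, 0.085], [-0.3, 0, -0.03, 0, 0.085], [-0.3, 0, -0.03, 0, 0.085], [-0.3, 0, -0.03, 0, 0.085], [-0.3, 0, -0.03, 0, 0.085], [-0.4, 0.1, -0.03, 0, 0.085], [-0.4, 0.1, -0.03, 0, 0.085], [-0.4, 0.1, -0.03, 0, 0.085], [-0.5, 0.1, -0.03, 0, 0.085], [-0.5, 0.1, -0.03, 0, 0.085], [-0.5, 0.1, -0.03, 0, 0.085]]'; python3 -c "
from h import *
t=env.get_image('top'); c=t['color']; hsv=cv2.cvtColor(c,cv2.COLOR_RGB2HSV); cv2.imwrite('pics/f2.png',c[:,:,::-1])
f=np.array([.437,.364,0]);X=np.array([np.cos(-.163),np.sin(-.163),0]);Y=np.array([.163,1,0])
def pt(x,y,z): return f+X*(x*.9659-z*.2588)+Y*y+np.array([0,0,.022+x*.2588+z*.9659])
L=[('lip inner',(.028,0)),('front bottom',(.012,0)),('front top',(.012,.125)),('back top',(0,.125)),('FB gap8',(.020,0)),('FT gap8',(.012+.008-.0138*.97,.125))]
for y in (-.02,.02):
  for n,(x,z) in L: print(y,n,proj(t,[pt(x,y,z)]).round(1).tolist())
  x0=int(round(proj(t,[pt(.012,y,.03)])[0,0]))
  for r in range(288,330): print(r,c[r,x0].tolist(),end=' ')
  print(x0)
tapes(t,box=(.38,.8,-.3,.3))
"
```

```text
time: 38.0
ee_pos: [0.4549, -0.1496, 0.2914]
orientation: [-0.001, 0.765, 0.644, -0.001]
wrist_force: [0.1, 0.2, 0.8]
grip_width: 0.085
grip_force: 0.0
-0.02 lip inner [[178.4, 302.0]]
-0.02 front bottom [[177.9, 308.0]]
-0.02 front top [[159.9, 325.9]]
-0.02 back top [[159.5, 330.9]]
-0.02 FB gap8 [[178.1, 305.0]]
-0.02 FT gap8 [[159.7, 328.1]]
288 [97, 62, 33] 289 [96, 60, 26] 290 [96, 59, 28] 291 [98, 63, 32] 292 [97, 60, 29] 293 [98, 61, 32] 294 [96, 61, 29] 295 [97, 62, 30] 296 [99, 63, 31] 297 [95, 60, 31] 298 [83, 62, 37] 299 [96, 75, 50] 300 [120, 94, 58] 301 [127, 99, 62] 302 [135, 105, 68] 303 [137, 107, 68] 304 [132, 102, 65] 305 [120, 94, 60] 306 [99, 79, 52] 307 [15, 28, 19] 308 [12, 26, 19] 309 [16, 30, 19] 310 [13, 32, 17] 311 [16, 29, 18] 312 [16, 31, 22] 313 [19, 30, 22] 314 [13, 27, 15] 315 [20, 33, 23] 316 [17, 29, 23] 317 [14, 31, 20] 318 [15, 28, 21] 319 [15, 27, 18] 320 [17, 30, 22] 321 [23, 33, 25] 322 [18, 31, 21] 323 [17, 31, 20] 324 [11, 23, 13] 325 [12, 22, 13] 326 [3, 15, 11] 327 [28, 28, 16] 328 [63, 44, 25] 329 [94, 61, 31] 174
0.02 lip inner [[162.5, 29
[... 195 characters left out ...]
 31] 290 [107, 66, 35] 291 [106, 67, 29] 292 [108, 67, 32] 293 [108, 69, 32] 294 [108, 68, 33] 295 [100, 67, 33] 296 [79, 62, 39] 297 [93, 72, 47] 298 [118, 93, 58] 299 [120, 92, 58] 300 [121, 95, 59] 301 [119, 93, 60] 302 [119, 94, 60] 303 [108, 84, 54] 304 [72, 65, 40] 305 [22, 31, 23] 306 [20, 34, 25] 307 [17, 31, 24] 308 [17, 29, 20] 309 [16, 28, 19] 310 [16, 30, 22] 311 [15, 29, 19] 312 [15, 28, 19] 313 [15, 30, 22] 314 [20, 30, 22] 315 [11, 26, 14] 316 [19, 33, 22] 317 [13, 30, 19] 318 [20, 29, 24] 319 [11, 29, 18] 320 [11, 27, 21] 321 [20, 30, 24] 322 [18, 32, 23] 323 [13, 28, 18] 324 [18, 31, 24] 325 [16, 32, 22] 326 [18, 35, 26] 327 [26, 47, 34] 328 [25, 46, 31] 329 [22, 44, 31] 158
```

The slab is flush within about 3 mm. Now I'll clear the arm away and check the lane and the tray.

```bash
python3 -c "
from h import *
goal([.25,-.45,.29])"; python3 inch.py '[[-0.23, -0.25, 0, 0, 0.085], [-0.23, -0.25, 0, 0, 0.085], [-0.23, -0.25, 0, 0, 0.085], [-0.23, -0.25, 0, 0, 0.085], [-0.23, -0.25, 0, 0, 0.085], [-0.23, -0.25, 0, 0, 0.085], [-0.23, -0.25, 0, 0, 0.085], [-0.23, -0.25, 0, 0, 0.085]]'; python3 -c "
from h import *
t=env.get_image('top'); hsv=cv2.cvtColor(t['color'],cv2.COLOR_RGB2HSV)
tapes(t,z=.055,box=(.38,.8,0,.3)); print('bench'); tapes(t,box=(.3,.8,-.4,-.13))
O=np.array([.4733,-.0805,.017]);u=np.array([np.cos(.0717)*.978,-np.sin(.0717)*.978,.2079]);n=np.array([-.2074,.0149,.978])
for x in (-.006,.006,.03,.052,.06,.104,.114,.158,.165,.208,.213,.22,.228):
  a,b,d=proj(t,[O+u*x+n*.05+np.array([.0717,1,0])*k for k in (.015,-.015,0)]); g=lambda p:hsv[int(round(p[1])),int(round(p[0]))].tolist(); print(x,g(a),g(b),'tape',g(d))
goal()"
```

```text
shift [-0.3331 -0.1507  0.0018]
tcp [ 0.4552 -0.1474  0.2915] yaw y -0.1712 t 38.05 w 0.0849 F [ 0.3  0.5 -0.3]
time: 38.85
ee_pos: [0.169, -0.3313, 0.2923]
orientation: [-0.001, 0.765, 0.644, -0.0]
wrist_force: [0.5, -0.5, 0.1]
grip_width: 0.0853
grip_force: 0.0
tape [0.6122 0.1848] len 0.0575 0.015 ang -0.016
bench
tape [ 0.6755 -0.3928] len 0.0625 0.0607 ang 1.524
-0.006 [17, 116, 149] [17, 117, 107] tape [17, 117, 150]
0.006 [16, 149, 108] [16, 147, 109] tape [28, 20, 155]
0.03 [16, 152, 106] [16, 145, 107] tape [25, 21, 149]
0.052 [17, 145, 102] [16, 145, 107] tape [28, 22, 154]
0.06 [16, 150, 104] [16, 153, 102] tape [30, 20, 152]
0.104 [17, 147, 106] [16, 149, 106] tape [21, 22, 154]
0.114 [17, 145, 104] [16, 149, 101] tape [27, 18, 154]
0.158 [17, 150, 107] [16, 150, 107] tape [25, 21, 155]
0.165 [16, 148, 102] [16, 146, 101] tape [20, 20, 153]
0.208 [17, 149, 108] [16, 150, 107] tape [30, 20, 154]
0.213 [17, 149, 111] [16, 146, 112] tape [25, 20, 153]
0.22 [17, 28, 81] [22, 19, 149] tape [22, 20, 140]
0.228 [23, 19, 110] [27, 16, 159] tape [23, 13, 157]
tcp [ 0.1705 -0.3305  0.2923] yaw y -0.1699 t 38.9 w 0.0851 F [0.6 0.1 0.8]
```

```bash
python3 -c "
from h import *
t=env.get_image('top'); hsv=cv2.cvtColor(t['color'],cv2.COLOR_RGB2HSV)
m=((hsv[...,1]<60)&(hsv[...,2]>125)).astype(np.uint8); m[:,:205]=0;m[:,285:]=0;m[:215]=0;m[310:]=0
n,l,st,ce=cv2.connectedComponentsWithStats(m)
for i in range(1,n):
  if st[i,4]>40: print(st[i],onz(t,ce[i],.055))"
```

```text
[234 229   7  22 121] [[0.61145456 0.1845086  0.055     ]]
[238 264   7  22 123] [[0.52463636 0.17672349 0.055     ]]
```

```bash
python3 -c "
from workcell import env
print(env.sign_off())"
```

```text
the job is handed in; nothing more can be done
None
```

I handed the job in at about 39 s. In the last pictures, both oldest cartons stood in the tray, old3 was at the front stop with all three new cartons behind it, and the tall slab leaned on the rest, within about 3 mm of its back. The sign-off did not return a verdict.

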